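# Hang the freshly raised copper cup

### The job

Lift the upturned copper cup off the steel stake and lay it on its side in the wooden cradle, its brass handle hanging down into the slot, and let go. Then take it again the other way and hang it by its open handle over the arm of the red hook stand, so that it hangs there still. Leave the hammer, mallet, bowl, tin and beaker where they are.

Things in the scene. Friction and masses are not known exactly. Their poses are not given: they have to be found in the camera images.
- cup: Copper cup, 54 mm outer diameter, 70 mm tall, wall 2.5 mm, bottom 4 mm, 0.28 kg, starting mouth down over the stake. Origin: centre of the mouth plane; z runs from the mouth to the closed base (its outside at z = 70 mm), so z points up at the start. A brass strap handle is on the +x side, in the x-z plane (see cup_notch). Hanging, the cup leans 10 to 35 degrees.
- cup_mid (a point): Point on the cup's axis at half height, cup frame (0, 0, 35) mm.
- cup_notch (a point): Where hook_arm comes to lie in the handle: cup frame (38.7, 0, -16) mm. Handle, 14 mm wide, 5 thick: riser at x 24.5-29.5 from z +20 to -25 mm (past the mouth), cross strap to x = 53 between z -25 and -20, free leg at x 48-53 from z -25 back to +15. The notch is 18.5 mm wide and opens towards +z: it hooks over a bar only with the mouth up (z down).
- stake: Fixed wood stump, 132 mm diameter, 45 mm high, with an upright dark steel stake (stem 24 mm diameter) and a flat round head of 40 mm diameter, top 145 mm above the table; the cup's inside floor rests on it, so the cup must be lifted 70 mm to come free. Origin: centre of the underside, z up.
- cradle: Fixed wooden cradle: base plate 110 x 100 x 12 mm, two upright rails along its x axis, 72 mm long, 10 mm thick, tops 47.5 mm above the table, with a 26 mm wide slot between them (y -13 to 13 mm), open at both ends and above. The cup lies on the rails along x, either way round, its handle down in the slot. Origin: centre of the underside.
- cradle_seat (a point): Where cup_mid comes when the cup lies centred in the cradle: 71 mm above the table, over the cradle's centre; axes as the cradle (x along the slot).
- hookstand: Fixed stand: steel base plate 170 x 100 x 12 mm and a red post (12 mm square) at x = 80 mm with a level arm along -x: a flat strip on edge, 8 mm thick (along y), 24 mm high, its top edge 169 mm above the table, from x = 80 to x = -47 mm, ending in a tip at x = -50 mm that stands 18 mm above the strip's top edge. Origin: on the table under point hook_arm, z up.
- hook_arm (a point): Point in the arm's strip, mid-thickness, 4 mm below its top edge, 165 mm above the table, 47 mm from the turned-up tip and 74 mm from the post; x runs along the arm towards the post.
- hammer: Bystander: hammer 260 mm long lying near the table's far side. Leave alone.
- bowl: Bystander: copper bowl, 110 mm diameter, 45 mm high. Leave alone.
- tin: Bystander: small tin with green label, 60 mm diameter, 70 mm high. Leave alone.
- mallet: Bystander: wooden mallet, head 50 x 90 x 50 mm, handle 170 mm. Leave alone.
- beaker: Bystander: copper beaker without handle, 48 mm diameter, 45 mm high, near the robot. Leave alone.
Things that resemble listed ones, but are neither listed nor needed, are in the scene too. What is shaped like the cradle but white is not meant. Leave any blue look-alike of the cup alone.

How it is judged:
By the outcome, as a careful person would: the job done as asked, in the order asked, and still so for the second after the job is handed in, with the robot touching nothing.
It also fails if it takes over 72 s, if anything falls off the work surface, if the arm or the gripper's body presses on something with over 40 N, if the wrist force passes 120 N, or if a joint passes its speed limit or range.

### The arm

A 6-joint arm with a two-finger parallel gripper is mounted at the origin on the work surface. World frame = base frame: x ahead of the robot, y to its left, z up, the work surface at z = 0. Lengths are in m, angles in rad, forces in N, time in s.
With the tool pointing down it reaches from about 0.325 to 0.9 m from the base axis. Payload 6.1 kg.
Tool frame: the origin (TCP) lies at the centre of the arm's flange, where the gripper is bolted on; the fingertips stand 173 mm ahead of it and the grasp point (between the pads) lies 155 mm ahead of it (grasp_offset is the distance from the TCP to the grasp point, in m); z points along the fingers, y is the line along which they close (so a half turn about z gives the same grasp; the last joint's range is limited). The gripper opens to 85 mm and grips with 20 to 120 N. Pads are 22 mm wide; open, the fingers measure 114 mm over their backs; the gripper's body (76 mm by 85 mm) begins 54 mm behind the grasp point. The pads swing forward as they close: fully open they stand 13 mm farther back than shut.
Start: joints at [-1.233, 0.22, 1.526, -0, 1.395, -0.126], TCP at [0.28, -0.559, 0.405] pointing down, gripper open.
Joint ranges: [-2.98, 2.98], [-0.91, 2.08], [0.09, 2.57], [-1.24, 4.39], [0.2, 2.65], [-2.68, 2.68]. Speed limits (rad/s): [2.57, 2.57, 3.01, 3.14, 3.14, 3.14].

### API

Orientations are given as a rotation vector (axis times angle).
In Python, from rig import * gives the robot as it stands.
- The arm moves only by the tool play_rows, never from a script. Its argument "targets" is text: rows parted by semicolons, each of 7 numbers parted by spaces: the turn, a rotation vector about the tool's x, y, z in degrees, then the shift along the tool's x, y, z in m, then the opening in per cent of the stroke, from 0 (shut) to 100 (fully open). In form: ax ay az dx dy dz gripper; .... A call has 1 to 5 rows; each row shifts and turns the commanded pose from where the row before left it, along the tool's axes as they then stand; what a row does not reach is not made up. A row lasts 1/12 s, in which the tool goes at most 41.7 mm and 7.16 degrees, less where a joint would pass 70% of its speed; a pose out of reach is approached as far as the arm can. A call with a gripper value outside its range is refused whole. The fingers move at their own pace and stop on an object; the grip force is fixed at half the most. Time passes only in rows, so rows that do not move let the fingers close. It gives the time, the measured TCP pose, the force, the opening and the grip force at its end, in the units of the state.
- get_state(): the state, without advancing time (a new reading comes with each control period).
- snapshot(name): name is "scene" or "top" or "wrist"; returns (picture, depth): 420x560x3 uint8, blue, green, red; 420x560 float32, m along the optical axis (not along the pixel's ray), 0 where there is no reading.
- calibration(name): a dict with "vertical_fov" (degrees; the focal length in pixels is half the picture's height over the tangent of half this angle, whatever the lens; pixels are square), "cx", "cy" (the principal point, pixels), "k1" (the pictures are not rectified: a ray, as slopes to the right and down, at radius r is drawn at 1 + k1 r^2 times it, then the intrinsics apply), "rvec" (rotation vector, rad) and "tvec" (3), from world to camera coordinates, as OpenCV has them; the wrist camera has in their place "mount" (4x4, takes a point from camera to tool coordinates, whose origin is the TCP and whose axes are the flange's). Camera axes: x right, y down, z forward; pixel columns grow to the right and rows downward; lengths in m; the calibration is good to about 2 mm. A picture is of the moment at which its call begins: read the wrist's pose just before it. calibration takes no time and is no camera call.
- job_done(): hands the job in; it is judged then, once.
Trained networks look in the newest picture that a camera, given by its name, has taken for a name from the list of things; names that differ only in an ending like _2 or _b are one class to them, and where a whole thing is asked for, a point or a joint stands for the part that bears it (a point fixed in the world has none). Each returns a list of dicts, best first, with "confidence" (0 to 1); they miss things now and then, are a little off and sometimes report something else, mostly with a low value. They report only what shows in the picture. A call takes as long as a camera call. They do not tell look-alikes from the thing itself.
- look_for(camera, query): "point" ([x, y, z] in m, in world coordinates, good to about 4 mm: the middle of the surface that is visible of it).
- trace(camera, query): "region" (420x560 bool, what is visible of it).
- tip_of(camera, query): "point" ([x, y, z] in m, in world coordinates, good to about 4 mm: a listed point, or the origin of a listed thing).
The state is a dict: "t": time; "qpos": joint angles; "qd": joint speeds; "effort": joint torques, N m; "eef_pos": TCP position; "eef_rot": TCP orientation; "force": force on the tool from outside, world axes, zero at the start; "torque": the same for the moment, N m; "finger_gap": finger opening in m; "grasp_force": force on a finger pad.
Only numpy, scipy, OpenCV 4.12 (cv2) and the standard library are available. Lean on these libraries where they do the work, as an engineer would, in place of code of your own. Each camera call takes 0.05 s, during which the arm holds its last target. There are 200 camera calls.

## Working session

There is one attempt and no reset: what is moved stays moved. The work goes in short steps, Python scripts to look and compute and a tool call to move; the robot and the scene stay as the last step left them, time stands still between calls to the robot, and variables do not carry over. Pictures are saved under pics/ and viewed, at most 10 in all, crops included, and the job is handed in when it is done.

Besides the shell and the picture viewer there is one more tool, called as name(argument=value, ...), one argument or row to a line, values as JSON. play_rows: Moves the arm, as the interface text tells. Its arguments: {"type":"object","properties":{"targets":{"type":"string"}},"required":["targets"]}

```bash
mkdir -p pics; ls
cat > h.py <<'E'
from rig import *
import numpy as np, cv2
from scipy.spatial.transform import Rotation as R
np.set_printoptions(precision=4,suppress=True)
def cam(name,st=None):
    c=calibration(name); f=210/np.tan(np.radians(c["vertical_fov"])/2)
    if "mount" in c:
        T=np.eye(4);T[:3,:3]=R.from_rotvec(st["eef_rot"]).as_matrix();T[:3,3]=st["eef_pos"]
        return c,f,T@np.array(c["mount"])
    T=np.eye(4);T[:3,:3]=R.from_rotvec(np.ravel(c["rvec"])).as_matrix();T[:3,3]=np.ravel(c["tvec"])
    return c,f,np.linalg.inv(T)
def cloud(name,depth,st=None):
    c,f,T=cam(name,st)
    K=np.array([[f,0,c["cx"]],[0,f,c["cy"]],[0,0,1.]])
    v,u=np.mgrid[0:420,0:560]
    p=np.stack([u,v],-1).reshape(-1,1,2).astype(np.float64)
    n=cv2.undistortPoints(p,K,np.array([c["k1"],0,0,0,0.])).reshape(420,560,2)
    P=np.dstack([n,np.ones((420,560))])*depth[...,None]
    return P@T[:3,:3].T+T[:3,3]
E
python3 - <<'E'
from h import *
st=get_state(); print(st["t"],st["eef_rot"])
ims=[]
for n in ("scene","top"):
    im,d=snapshot(n); cv2.imwrite(f"pics/{n}0.png",im); np.save(n+"0.npy",d)
    for q in ("cup","cradle","hookstand","stake"):
        print(n,q,[(np.round(x["point"],3),round(x["confidence"],2)) for x in look_for(n,q)])
    for q in ("cup_mid","cup_notch","cradle_seat","hook_arm","stake"):
        print(n,"tip",q,[(np.round(x["point"],3),round(x["confidence"],2)) for x in tip_of(n,q)])
print(get_state()["t"], calibration("wrist"))
E
```

```text
pics
0.0 [-3.0556 -0.7216  0.0003]
scene cup [(array([0.518, 0.268, 0.126]), 0.92), (array([0.321, 0.363, 0.034]), 0.78), (array([ 0.373, -0.174,  0.027]), 0.36)]
scene cradle [(array([ 0.366, -0.043,  0.008]), 0.71), (array([ 0.533, -0.045,  0.01 ]), 0.59)]
scene hookstand [(array([ 0.532, -0.342,  0.012]), 0.68)]
scene stake [(array([0.526, 0.252, 0.044]), 0.65)]
scene tip cup_mid [(array([0.507, 0.281, 0.111]), 0.83), (array([0.318, 0.38 , 0.029]), 0.74)]
scene tip cup_notch [(array([0.544, 0.283, 0.063]), 0.83), (array([0.263, 0.352, 0.013]), 0.74)]
scene tip cradle_seat [(array([ 0.357, -0.034,  0.071]), 0.81), (array([ 0.525, -0.035,  0.07 ]), 0.79), (array([ 0.529, -0.313,  0.168]), 0.18)]
scene tip hook_arm [(array([ 0.529, -0.315,  0.167]), 0.66)]
scene tip stake [(array([0.513, 0.281, 0.001]), 0.94)]
top cup [(array([0.309, 0.367, 0.046]), 0.91), (array([0.509, 0.279, 0.148]), 0.8), (array([ 0.381, -0.184,  0.018]), 0.66)]
top cradle [(array([ 0.357, -0.034,  0.014]), 0.91), (array([ 0.523, -0.029,  0.014]), 0.82), (array([0.509, 0.281, 0.149]), 0.38)]
top hookstand [(array([ 0.52 , -0.336,  0.014]), 0.71)]
top stake [(array([0.494, 0.266, 0.048]), 0.68)]
top tip cup_mid [(array([0.511, 0.286, 0.117]), 0.96), (array([0.322, 0.379, 0.028]), 0.63)]
top tip cup_notch [(array([0.263, 0.354, 0.01 ]), 0.88), (array([0.55 , 0.284, 0.064]), 0.69)]
top tip cradle_seat [(array([ 0.356, -0.037,  0.073]), 0.96), (array([ 0.527, -0.034,  0.067]), 0.8)]
top tip hook_arm [(array([ 0.527, -0.318,  0.168]), 0.56)]
top tip stake [(array([0.508, 0.283, 0.004]), 0.57)]
1.0 {'vertical_fov': 58.30379209550431, 'cx': 280.892528079071, 'cy': 212.2469087225572, 'k1': -0.08761065663064287, 'mount': array([[ 0.0005, -0.9506, -0.3104,  0.079 ],
       [ 1.    ,  0.0005,  0.0002, -0.0012],
       [-0.0001, -0.3104,  0.9506,  0.0308],
       [ 0.    ,  0.    ,  0.    ,  1.    ]])}
```

View pics/scene0.png

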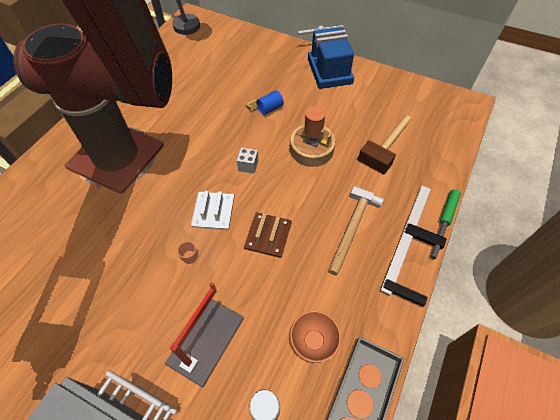

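View pics/top0.png

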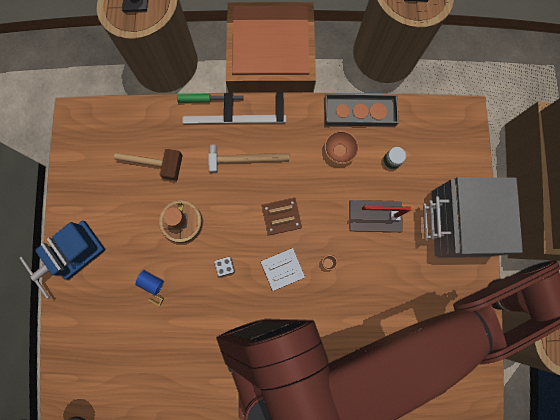

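The brown cradle is near top-image (281,216), and the white one near (282,268) is not the one meant. The copper cup is on the stake at (173,217) with its handle up-image (+x). The blue look-alike is at (150,282), and the red hook arm runs (363,207) to (410,212). Next I'll measure precisely from depth.

Run:
```python
from h import *
import rig; print([n for n in dir(rig) if not n.startswith('_')])
for n in ("scene","top"):
    d=np.load(n+"0.npy"); im=cv2.imread(f"pics/{n}0.png"); P=cloud(n,d); hsv=cv2.cvtColor(im,cv2.COLOR_BGR2HSV)
    z=P[...,2]; ok=d>0
    def near(c,r): return ok&(np.hypot(P[...,0]-c[0],P[...,1]-c[1])<r)
    m=near((.509,.283),.05)&(abs(z-.149)<.006); p=P[m]; print(n,"cup top",m.sum(),p.mean(0),(p.max(0)+p.min(0))/2)
    m=near((.509,.283),.075)&(z>.052)&(z<.1)&(np.hypot(P[...,0]-.509,P[...,1]-.283)>.032); p=P[m]; print("handle",m.sum(),p.mean(0) if len(p) else 0); 
    for q in p[::max(1,len(p)//12)]: print("   ",q)
    m=near((.526,-.035),.07)&(abs(z-.0475)<.008); p=P[m]; 
    if len(p)>5:
        r=cv2.minAreaRect((p[:,:2]*1000).astype(np.float32)); print("rails",m.sum(),p.mean(0),r)
    m=near((.526,-.035),.09)&(abs(z-.012)<.004); p=P[m]
    if len(p)>5: print("plate",m.sum(),cv2.minAreaRect((p[:,:2]*1000).astype(np.float32)))
    red=((hsv[...,0]<6)|(hsv[...,0]>174))&(hsv[...,1]>170)&(hsv[...,2]>90)&near((.528,-.33),.14)&(z>.13)
    p=P[red]; print("red",len(p))
    if len(p)>5:
        t=p[(p[:,2]>.15)]; 
        v,x0=None,t.mean(0); l=cv2.fitLine((t[:,:2]*1000).astype(np.float32),cv2.DIST_HUBER,0,.01,.01).ravel(); print("line",l, t.min(0),t.max(0))
        print(t[np.argsort(t[:,1])][::max(1,len(t)//14)])
    m=near((.528,-.337),.13)&(abs(z-.012)<.004); p=P[m]
    if len(p)>5: print("hplate",m.sum(),cv2.minAreaRect((p[:,:2]*1000).astype(np.float32)))
st=get_state(); print(st["qpos"],st["eef_pos"])
```

```text
['PlanningError', 'calibration', 'get_state', 'grasp_offset', 'job_done', 'look_for', 'snapshot', 'tip_of', 'trace']
scene cup top 245 [0.5084 0.2802 0.1484] [0.508  0.2824 0.1477]
handle 55 [0.5543 0.2755 0.0709]
    [0.5578 0.2803 0.0946]
    [0.5602 0.2835 0.0886]
    [0.5561 0.2716 0.0902]
    [0.5593 0.2718 0.0876]
    [0.5603 0.2797 0.076 ]
    [0.5583 0.2685 0.0821]
    [0.5443 0.278  0.0613]
    [0.5578 0.2717 0.0746]
    [0.5459 0.2741 0.062 ]
    [0.5585 0.271  0.0715]
    [0.5461 0.2749 0.057 ]
    [0.559  0.2707 0.0678]
    [0.5536 0.2709 0.0606]
    [0.5537 0.272  0.0553]
rails 226 [ 0.5273 -0.0367  0.0467] ((526.8477172851562, -34.55099868774414), (45.483638763427734, 73.05540466308594), 12.335365295410156)
plate 1103 ((526.4813842773438, -34.976158142089844), (100.24272918701172, 112.94661712646484), 12.075387001037598)
red 328
line [   0.0314    0.9995  526.0038 -337.2023] [ 0.5182 -0.4023  0.1518] [ 0.532  -0.2646  0.189 ]
[[ 0.5292 -0.4023  0.161 ]
 [ 0.5222 -0.3958  0.1685]
 [ 0.526  -0.3882  0.1694]
 [ 0.5242 -0.3791  0.1697]
 [ 0.5261 -0.3694  0.1677]
 [ 0.5219 -
[... 1073 characters left out ...]
 105
line [   0.0194    0.9998  522.7855 -330.6304] [ 0.5181 -0.3975  0.1572] [ 0.5275 -0.2627  0.1897]
[[ 0.5183 -0.3975  0.1704]
 [ 0.5223 -0.3908  0.1636]
 [ 0.5263 -0.384   0.1572]
 [ 0.5212 -0.3768  0.171 ]
 [ 0.522  -0.3695  0.1659]
 [ 0.5217 -0.36    0.1683]
 [ 0.5212 -0.3503  0.1716]
 [ 0.5225 -0.3407  0.1638]
 [ 0.5246 -0.3306  0.1694]
 [ 0.525  -0.3196  0.1669]
 [ 0.5219 -0.3103  0.1686]
 [ 0.5248 -0.2987  0.1692]
 [ 0.5244 -0.2894  0.1719]
 [ 0.5229 -0.2794  0.1638]
 [ 0.5221 -0.2696  0.1692]]
hplate 1022 ((509.9493103027344, -318.65277099609375), (204.3802490234375, 141.29791259765625), 83.00465393066406)
[-1.2331  0.2204  1.5265 -0.      1.3947 -0.1261] [ 0.2796 -0.559   0.4047]
```

play_rows(
  targets="4 0 5 0.036 -0.016 0 100;4 0 5 0.036 -0.016 0 100;4 0 5 0.036 -0.016 0 100;4 0 5 0.036 -0.016 0 100;4 0 5 0.036 -0.016 0 100",
)

```text
t: 1.42
eef_pos: [0.4295, -0.4312, 0.4129]
eef_rot: [-2.799, -0.026, 0.115]
force: [1.2, -0.8, 0.6]
finger_gap: 0.0856
grasp_force: 0.0
```

```bash
cat > s.py <<'E'
from h import *
import json,os
def rec():
    s=get_state(); 
    L=json.load(open("samp.json")) if os.path.exists("samp.json") else [[[-1.2331,.2204,1.5265,0,1.3947,-.1261],[.2796,-.559,.4047],[-3.0556,-.7216,.0003]]]
    L.append([list(map(float,s[k])) for k in ("qpos","eef_pos","eef_rot")]); json.dump(L,open("samp.json","w")); return s
E
python3 -c "
from s import *
s=rec(); print(s['t'],s['qpos'],s['eef_pos'],R.from_rotvec(s['eef_rot']).as_matrix())"
```

```text
1.4167 [-0.9503  0.2956  1.4393  0.1277  1.7322  0.6016] [ 0.4295 -0.4312  0.4129] [[ 0.9966  0.0044 -0.0828]
 [ 0.0318 -0.9427  0.3322]
 [-0.0766 -0.3337 -0.9396]]
```

play_rows(
  targets="0 5 5 0.03 -0.025 0 100;0 5 5 0.03 -0.025 0 100;0 5 5 0.03 -0.025 0 100;0 5 5 0.03 -0.025 0 100;0 5 5 0.03 -0.025 0 100",
)

```text
t: 1.83
eef_pos: [0.5953, -0.3436, 0.4591]
eef_rot: [-2.718, 0.685, -0.398]
force: [-1.0, -0.8, 0.1]
finger_gap: 0.0854
grasp_force: 0.0
```

```bash
python3 -c "
from s import *
s=rec(); print(s['t'],s['qpos'],s['qd'],s['eef_pos'],R.from_rotvec(s['eef_rot']).as_matrix())"
```

```text
1.8333 [-0.7313  0.2846  1.3745  0.4121  1.3897  1.277 ] [ 0.5017  0.2098 -0.4954  0.3194 -0.933   1.561 ] [ 0.5953 -0.3436  0.4591] [[ 0.8471 -0.4104  0.3375]
 [-0.4963 -0.8381  0.2265]
 [ 0.1899 -0.3594 -0.9137]]
```

```bash
cat > k.py <<'E'
from s import *
from scipy.optimize import least_squares
def E(a,t): return R.from_euler(a,t)
def fk(q,p,s4=1):
    h,a1,L1,e,L2,o1,o2,d,e2=p
    r=E('z',q[0]); x=np.array([0,0,h])+r.apply([a1,o1,0])
    r=r*E('y',q[1]); x=x+r.apply([0,0,L1]); r=r*E('y',q[2]); x=x+r.apply([e,0,L2])
    r=r*E('z',s4*q[3]); x=x+r.apply([0,o2,0]); r=r*E('y',q[4]); x=x+r.apply([e2,0,d])
    return x,r*E('z',q[5]+np.pi/2)
def load(): return json.load(open("samp.json"))
def fit(s4=1):
    L=load()
    f=lambda p:np.concatenate([fk(q,p,s4)[0]-np.array(x) for q,x,_ in L]+[(p-[.3,0,.35,0,.4,.04,.04,.15,0])*1e-3])
    s=least_squares(f,[.3,0,.35,0,.4,.04,.04,.15,0]); return s.x,f(s.x)[:3*len(L)]
LO=np.array([-2.98,-.91,.09,-1.24,.2,-2.68])+.06;HI=np.array([2.98,2.08,2.57,4.39,2.65,2.68])-.06
def ik(pos,rot,p,seeds):
    best=[]
    for q0 in seeds:
        f=lambda q:np.concatenate([(fk(q,p)[0]-pos)*5,(fk(q,p)[1].inv()*rot).as_rotvec()])
        s=least_squares(f,np.clip(q0,LO+.01,HI-.01),bounds=(LO,HI))
        if not any(np.allclose(s.x,b[1],atol=.02) for b in best): best.append((np.linalg.norm(s.fun),s.x))
    return sorted(best,key=lambda b:b[0])
E
python3 - <<'E'
from k import *
for s4 in (1,-1):
    for q,x,rv in load(): print(s4,np.degrees((fk(q,np.zeros(9),s4)[1].inv()*R.from_rotvec(rv)).as_rotvec()))
p,r=fit(1); print(p,r)
E
```

```text
1 [ 0.1105  0.0149 -0.0011]
1 [0. 0. 0.]
1 [-0. -0. -0.]
-1 [ 0.1105  0.0149 -0.0011]
-1 [ 8.1768 11.9117 -2.3523]
-1 [44.4652 13.453   8.5038]
[ 0.3073  0.0063  0.4131  0.0509  0.5404  0.0771  0.0015  0.1609 -0.0003] [-0. -0. -0.  0.  0.  0. -0. -0. -0.]
```

```bash
cat > plan.py <<'E'
from k import *
CUP=np.array([.508,.284]); hc=np.radians(-6.5)
CR=np.array([.5265,-.0345,.071]); u=np.array([-.213,.977,0])
HK=np.array([.527,-.315,.165]); xh=np.array([-.035,-.999,0]); nh=np.array([.999,-.035,0])
dn=np.array([0,0,-1.])
def pose(xc,zc,mid,a,g,go=.155):
    """tool z = cos a*xc - sin a*zc ; g=+1: tool x along +zc side"""
    z=np.cos(a)*xc-np.sin(a)*zc; x=g*(np.cos(a)*zc+np.sin(a)*xc)
    return mid-go*z, R.from_matrix(np.c_[x,np.cross(z,x),z])
E
python3 - <<'E'
from plan import *
p,_=fit()
rng=np.random.default_rng(0)
seeds=[np.array([0,.5,1.6,w,1.2,v]) for w in (-.8,0,.8,1.6,2.4,3.3,4) for v in (-1.6,0,1.6)]
hx=np.array([np.cos(hc),np.sin(hc),0])
def show(n,P):
    b=[x for x in ik(*P,p,seeds) if x[0]<2e-3]
    print(n,len(b),*[np.round(x[1],2) for x in b[:3]])
for deg in (30,45,60):
    a=np.radians(deg)
    for g in (1,-1):
        show(f"stake a{deg} g{g}",pose(hx,-dn,np.r_[CUP,.118],a,g))
        show(f"hook  a{deg} g{g}",pose(nh,dn,HK+.0387*-nh+.051*dn,-a,g))
        show(f"hook+ a{deg} g{g}",pose(nh,dn,HK+.0387*-nh+[0,0,.02],-a,g))
        for s in (1,-1):
            show(f"crad1 a{deg} g{g} s{s}",pose(dn,s*u,CR,a,g))
            show(f"crad2 a{deg} g{g} s{s}",pose(dn,s*u,CR,-a,g))
E
```

```text
stake a30 g1 0
hook  a30 g1 1 [-1.16  0.12  2.33  1.52  0.9   2.41]
hook+ a30 g1 0
crad1 a30 g1 s1 1 [ 0.08  0.23  1.99 -0.65  0.96  0.26]
crad2 a30 g1 s1 1 [-0.46  0.4   1.77  0.41  1.34 -0.84]
crad1 a30 g1 s-1 1 [-0.46  0.4   1.77  0.41  1.34  2.3 ]
crad2 a30 g1 s-1 0
stake a30 g-1 0
hook  a30 g-1 1 [-1.16  0.12  2.33  1.52  0.9  -0.73]
hook+ a30 g-1 1 [-1.16 -0.08  2.33  1.37  0.93 -0.49]
crad1 a30 g-1 s1 0
crad2 a30 g-1 s1 1 [-0.46  0.4   1.77  0.41  1.34  2.3 ]
crad1 a30 g-1 s-1 1 [-0.46  0.4   1.77  0.41  1.34 -0.84]
crad2 a30 g-1 s-1 1 [ 0.08  0.23  1.99 -0.65  0.96  0.26]
stake a45 g1 0
hook  a45 g1 0
hook+ a45 g1 0
crad1 a45 g1 s1 1 [ 0.21  0.34  1.97 -0.94  1.07  0.57]
crad2 a45 g1 s1 1 [-0.54  0.55  1.67  0.54  1.53 -0.95]
crad1 a45 g1 s-1 1 [-0.54  0.55  1.67  0.54  1.53  2.19]
crad2 a45 g1 s-1 1 [ 0.21  0.34  1.97 -0.94  1.07 -2.57]
stake a45 g-1 1 [ 0.64  0.04  2.2  -1.13  0.56  0.07]
hook  a45 g-1 1 [-1.05  0.01  2.25  1.1   0.74 -0.24]
hook+ a45 g-1 1 [-1.05 -0.14  2.22  0.95  0.83 -0.03]
crad1 a45 g-1 s1 1 [ 0.21  0.34  1.97 -0.94  1.07 -2.57]
crad2 a45 g-1 s1 1 [-0.54  0.55  1.67  0.54  1.53  2.19]
crad1 a45 g-1 s-1 1 [-0.54  0.55  1.67  0.54  1.53 -0.95]
crad2 a45 g-1 s-1 1 [ 0.21  0.34  1.97 -0.94  1.07  0.57]
stake a60 g1 1 [ 0.54  0.04  2.08 -0.52  0.65  2.59]
hook  a60 g1 0
hook+ a60 g1 0
crad1 a60 g1 s1 1 [ 0.31  0.49  1.93 -1.14  1.24  0.81]
crad2 a60 g1 s1 1 [-0.6   0.71  1.57  0.65  1.72 -1.01]
crad1 a60 g1 s-1 1 [-0.6   0.71  1.57  0.65  1.72  2.13]
crad2 a60 g1 s-1 1 [ 0.31  0.49  1.93 -1.14  1.24 -2.33]
stake a60 g-1 1 [ 0.54  0.04  2.08 -0.52  0.65 -0.56]
hook  a60 g-1 1 [-0.92  0.02  2.11  0.61  0.75  0.28]
hook+ a60 g-1 1 [-0.92 -0.09  2.07  0.53  0.89  0.4 ]
crad1 a60 g-1 s1 1 [ 0.31  0.49  1.93 -1.14  1.24 -2.33]
crad2 a60 g-1 s1 1 [-0.6   0.71  1.57  0.65  1.72  2.13]
crad1 a60 g-1 s-1 1 [-0.6   0.71  1.57  0.65  1.72 -1.01]
crad2 a60 g-1 s-1 1 [ 0.31  0.49  1.93 -1.14  1.24  0.81]
```

```bash
cat > go.py <<'E'
from plan import *
from scipy.spatial.transform import Slerp
def rows(P0,P1,n,g,ease=True):
    """straight-line rows from pose P0 to P1 in n rows"""
    (x0,r0),(x1,r1)=P0,P1; w=(r0.inv()*r1).as_rotvec(); out=[]
    for i in range(n):
        rc=r0*R.from_rotvec(w*i/n); d=rc.inv().apply((x1-x0)/n)
        out.append("%.1f %.1f %.1f %.4f %.4f %.4f %g"%(*np.degrees(w)/n,*d,g))
    for i in range(0,n,5): print("; ".join(out[i:i+5]))
def check(P0,P1,q0,p,n=8):
    (x0,r0),(x1,r1)=P0,P1; w=(r0.inv()*r1).as_rotvec(); q=q0; m=0
    for i in range(1,n+1):
        e,q2=ik(x0+(x1-x0)*i/n,r0*R.from_rotvec(w*i/n),p,[q])[0]; m=max(m,abs(q2-q).max()); q=q2
        if e>3e-3: print("  path bad at",i/n,e,q)
    print("  end q",q,"max dq per 1/%d"%n,m); return q
def cur():
    s=rec(); return (np.array(s["eef_pos"]),R.from_rotvec(s["eef_rot"])),np.array(s["qpos"]),s
hx=np.array([np.cos(hc),np.sin(hc),0])
A=np.radians(55);B=np.radians(50)
def back(P,d): return P[0]-P[1].as_matrix()[:,2]*d,P[1]
def up(P,d): return P[0]+np.array([0,0,d]),P[1]
STK=pose(hx,-dn,np.r_[CUP,.116],A,-1,.153)
E
python3 - <<'E'
from go import *
P,q,s=cur(); p,r=fit(); print(p,abs(r).max())
T=back(STK,.09); q=check(P,T,q,p); rows(P,T,20,100); check(T,STK,q,p)
E
```

```text
[ 0.3073  0.0061  0.4131  0.0509  0.5406  0.0772  0.0014  0.1609 -0.0003] 2.2129725076647233e-05
  path bad at 0.5 0.13644018406268427 [-0.3832 -0.3183  2.1666  0.6533  0.8624  2.62  ]
  path bad at 0.625 0.3874888479828115 [-0.245  -0.392   2.3511  1.0178  0.5847  2.62  ]
  path bad at 0.75 0.5098574189834955 [ 0.0206 -0.3693  2.4403  1.5237  0.26    2.62  ]
  path bad at 0.875 0.6393913823767603 [ 0.1961 -0.3022  2.4555  1.9704  0.26    2.62  ]
  path bad at 1.0 0.5741591441824497 [ 0.5657 -0.1609  2.3648  4.33    0.26    0.8133]
  end q [ 0.5657 -0.1609  2.3648  4.33    0.26    0.8133] max dq per 1/8 2.359588572350666
1.3 0.8 7.5 -0.0269 -0.0197 0.0101 100; 1.3 0.8 7.5 -0.0294 -0.0158 0.0101 100; 1.3 0.8 7.5 -0.0313 -0.0116 0.0100 100; 1.3 0.8 7.5 -0.0327 -0.0071 0.0097 100; 1.3 0.8 7.5 -0.0335 -0.0025 0.0094 100
1.3 0.8 7.5 -0.0336 0.0021 0.0089 100; 1.3 0.8 7.5 -0.0331 0.0067 0.0084 100; 1.3 0.8 7.5 -0.0321 0.0112 0.0077 100; 1.3 0.8 7.5 -0.0304 0.0155 0.0070 100; 1.3 0.8 7.5 -0.0282 0.0195 0.0062 100
1.3 0.8 7.5 -0.0255 0.0232 0.0054 100; 1.3 0.8 7.5 -0.0223 0.0264 0.0045 100; 
[... 384 characters left out ...]
6    0.8137]
  path bad at 0.25 0.5327341006720019 [ 0.5514 -0.1074  2.345   4.33    0.26    0.8139]
  path bad at 0.375 0.5125929397541206 [ 0.5445 -0.0803  2.3343  4.33    0.26    0.8141]
  path bad at 0.5 0.4928576970312835 [ 0.5376 -0.0529  2.3231  4.33    0.26    0.8142]
  path bad at 0.625 0.47354523578021973 [ 0.5309 -0.0253  2.3113  4.33    0.26    0.8142]
  path bad at 0.75 0.45467084987658096 [0.5243 0.0025 2.299  4.33   0.26   0.8141]
  path bad at 0.875 0.436248241688231 [0.5178 0.0304 2.2862 4.33   0.26   0.8139]
  path bad at 1.0 0.41828951839177014 [0.5114 0.0584 2.2729 4.33   0.26   0.8136]
  end q [0.5114 0.0584 2.2729 4.33   0.26   0.8136] max dq per 1/8 0.02804682069352889
```

```bash
cat >> go.py <<'E'
def jrows(q0,q1,p,g,P0=None,end=None):
    """joint-space move, rows as tool deltas; within per-row limits. end: exact last pose"""
    for n in range(2,80):
        Q=[q0+(q1-q0)*i/n for i in range(n+1)]; F=[fk(q,p) for q in Q]
        if P0 is not None: F[0]=P0
        if end is not None: F[-1]=end
        D=[(F[i][1].inv().apply(F[i+1][0]-F[i][0]),np.degrees((F[i][1].inv()*F[i+1][1]).as_rotvec())) for i in range(n)]
        if max(np.linalg.norm(d[0]) for d in D)<.039 and max(np.linalg.norm(d[1]) for d in D)<6.9 and (abs(q1-q0)/n*12<.65*np.array([2.57,2.57,3.01,3.14,3.14,3.14])).all(): break
    out=["%.1f %.1f %.1f %.3f %.3f %.3f %g"%(*d[1],*d[0],g) for d in D]
    print(n,"rows; zmin",min(f[0][2] for f in F))
    for i in range(0,n,5): print("; ".join(out[i:i+5]))
S4=[np.array([a,.3,1.9,w,1.,v]) for a in (-1,-.3,.5) for w in (-.8,.6) for v in (-.7,.7)]
E
python3 - <<'E'
from go import *
P,q,s=cur(); p,r=fit()
T=back(STK,.09); b=ik(*T,p,S4); print(b[0]); jrows(q,b[0][1],p,100,P); check(T,STK,b[0][1],p)
E
```

```text
(np.float64(1.0306532895078496e-12), array([ 0.6509, -0.1701,  2.1609, -0.6009,  0.7784, -0.451 ]))
33 rows; zmin 0.31505394676212883
-1.4 -0.9 -5.3 -0.008 -0.022 0.013 100; -1.3 -0.9 -5.4 -0.006 -0.022 0.012 100; -1.3 -0.9 -5.5 -0.005 -0.023 0.011 100; -1.2 -0.9 -5.5 -0.004 -0.023 0.011 100; -1.2 -0.8 -5.6 -0.002 -0.023 0.010 100
-1.1 -0.8 -5.7 -0.001 -0.023 0.009 100; -1.1 -0.8 -5.7 0.001 -0.023 0.008 100; -1.1 -0.8 -5.8 0.002 -0.023 0.007 100; -1.1 -0.8 -5.8 0.004 -0.023 0.006 100; -1.0 -0.8 -5.9 0.005 -0.023 0.006 100
-1.0 -0.7 -5.9 0.007 -0.022 0.005 100; -1.0 -0.7 -6.0 0.008 -0.022 0.004 100; -1.0 -0.7 -6.0 0.009 -0.021 0.003 100; -1.0 -0.7 -6.1 0.011 -0.020 0.003 100; -1.0 -0.6 -6.1 0.012 -0.019 0.002 100
-1.0 -0.6 -6.2 0.013 -0.018 0.001 100; -1.0 -0.6 -6.2 0.014 -0.017 0.001 100; -1.1 -0.6 -6.2 0.015 -0.016 -0.000 100; -1.1 -0.6 -6.3 0.016 -0.014 -0.001 100; -1.1 -0.6 -6.3 0.017 -0.013 -0.001 100
-1.1 -0.6 -6.3 0.018 -0.012 -0.002 100; -1.2 -0.6 -6.3 0.019 -0.010 -0.002 100; -1.2 -0.6 -6.4 0.019 -0.009 -0.003 100; -1.2 -0.6 -6.4 0.019 -0.007 -0.003 100; -1.3 -0.7 -6.4 0.020 -0.006 -0.004 100
-1.3 -0.7 -6.4 0.020 -0.004 -0.004 100; -1.3 -0.8 -6.4 0.020 -0.002 -0.005 100; -1.4 -0.8 -6.4 0.020 -0.001 -0.005 100; -1.4 -0.9 -6.4 0.020 0.001 -0.005 100; -1.4 -0.9 -6.4 0.019 0.002 -0.006 100
-1.4 -1.0 -6.4 0.019 0.004 -0.006 100; -1.5 -1.0 -6.4 0.018 0.005 -0.006 100; -1.5 -1.1 -6.4 0.017 0.007 -0.007 100
  end q [ 0.5706  0.0417  2.1266 -0.7036  0.5947 -0.3693] max dq per 1/8 0.027806720682995247
```

play_rows(
  targets="-1.4 -0.9 -5.3 -0.008 -0.022 0.013 100; -1.3 -0.9 -5.4 -0.006 -0.022 0.012 100; -1.3 -0.9 -5.5 -0.005 -0.023 0.011 100; -1.2 -0.9 -5.5 -0.004 -0.023 0.011 100; -1.2 -0.8 -5.6 -0.002 -0.023 0.010 100",
)

```text
t: 2.25
eef_pos: [0.6165, -0.2194, 0.4309]
eef_rot: [-2.974, 0.014, -0.36]
force: [0.2, 1.0, 0.7]
finger_gap: 0.0852
grasp_force: 0.0
```

play_rows(
  targets="-1.1 -0.8 -5.7 -0.001 -0.023 0.009 100; -1.1 -0.8 -5.7 0.001 -0.023 0.008 100; -1.1 -0.8 -5.8 0.002 -0.023 0.007 100; -1.1 -0.8 -5.8 0.004 -0.023 0.006 100; -1.0 -0.8 -5.9 0.005 -0.023 0.006 100",
)

```text
t: 2.67
eef_pos: [0.613, -0.1009, 0.406]
eef_rot: [3.023, 0.749, 0.312]
force: [0.3, -0.3, -0.6]
finger_gap: 0.0854
grasp_force: 0.0
```

play_rows(
  targets="-1.0 -0.7 -5.9 0.007 -0.022 0.005 100; -1.0 -0.7 -6.0 0.008 -0.022 0.004 100; -1.0 -0.7 -6.0 0.009 -0.021 0.003 100; -1.0 -0.7 -6.1 0.011 -0.020 0.003 100; -1.0 -0.6 -6.1 0.012 -0.019 0.002 100",
)

```text
t: 3.08
eef_pos: [0.5873, 0.0098, 0.3831]
eef_rot: [2.608, 1.427, 0.229]
force: [-0.7, -0.4, -0.4]
finger_gap: 0.085
grasp_force: 0.0
```

play_rows(
  targets="-1.0 -0.6 -6.2 0.013 -0.018 0.001 100; -1.0 -0.6 -6.2 0.014 -0.017 0.001 100; -1.1 -0.6 -6.2 0.015 -0.016 0 100; -1.1 -0.6 -6.3 0.016 -0.014 -0.001 100; -1.1 -0.6 -6.3 0.017 -0.013 -0.001 100",
)

```text
t: 3.5
eef_pos: [0.5431, 0.1069, 0.3628]
eef_rot: [2.037, 1.977, 0.149]
force: [0.6, 0.2, -0.3]
finger_gap: 0.0858
grasp_force: 0.0
```

play_rows(
  targets="-1.1 -0.6 -6.3 0.018 -0.012 -0.002 100; -1.2 -0.6 -6.3 0.019 -0.010 -0.002 100; -1.2 -0.6 -6.4 0.019 -0.009 -0.003 100; -1.2 -0.6 -6.4 0.019 -0.007 -0.003 100; -1.3 -0.7 -6.4 0.020 -0.006 -0.004 100",
)

```text
t: 3.92
eef_pos: [0.483, 0.192, 0.3433]
eef_rot: [1.348, 2.354, 0.072]
force: [-0.2, 0.3, -0.2]
finger_gap: 0.0855
grasp_force: 0.0
```

play_rows(
  targets="-1.3 -0.7 -6.4 0.020 -0.004 -0.004 100; -1.3 -0.8 -6.4 0.020 -0.002 -0.005 100; -1.4 -0.8 -6.4 0.020 -0.001 -0.005 100; -1.4 -0.9 -6.4 0.020 0.001 -0.005 100; 0 0 0 0 0 0 100",
)

```text
t: 4.33
eef_pos: [0.4243, 0.2506, 0.3264]
eef_rot: [0.746, 2.512, 0.012]
force: [-0.4, -0.3, 0.0]
finger_gap: 0.0852
grasp_force: 0.0
```

Run:
```python
from go import *
P,q,s=cur(); p,r=fit(); print(s["t"],q,p,abs(r).max())
T=back(STK,.09); b=ik(*T,p,S4); print(b[0]); jrows(q,b[0][1],p,100,P,T); check(T,STK,b[0][1],p)
```

```text
4.3333 [ 0.4853 -0.132   2.0864 -0.4722  0.8499 -0.2537] [ 0.3108  0.      0.4117  0.0522  0.5476  0.0786  0.      0.1605 -0.    ] 2.077933447153235e-05
(np.float64(9.560947346503193e-13), array([ 0.6502, -0.1715,  2.1601, -0.5994,  0.7798, -0.4535]))
4 rows; zmin 0.31505394676222503
-1.4 -1.0 -6.3 0.017 0.004 -0.006 100; -1.4 -1.1 -6.3 0.017 0.005 -0.006 100; -1.4 -1.1 -6.3 0.016 0.007 -0.006 100; -1.4 -1.2 -6.3 0.015 0.008 -0.007 100
  end q [ 0.5698  0.0402  2.1236 -0.6991  0.5976 -0.3752] max dq per 1/8 0.027768709174064245
```

play_rows(
  targets="-1.4 -1.0 -6.3 0.017 0.004 -0.006 100; -1.4 -1.1 -6.3 0.017 0.005 -0.006 100; -1.4 -1.1 -6.3 0.016 0.007 -0.006 100; -1.4 -1.2 -6.3 0.015 0.008 -0.007 100; 0 0 0 0 0 0 100",
)

```text
t: 4.75
eef_pos: [0.3709, 0.2991, 0.3169]
eef_rot: [0.146, 2.526, -0.045]
force: [0.3, 0.2, 0.0]
finger_gap: 0.0854
grasp_force: 0.0
```

Run:
```python
from go import *
P,q,s=cur(); p,r=fit(); T=back(STK,.09); print(s["t"],(P[0]-T[0])*1e3,np.degrees((P[1].inv()*T[1]).as_rotvec()))
im,d=snapshot("wrist"); cv2.imwrite("pics/w1.png",im)
C=cloud("wrist",d,s); z=C[...,2]; ok=(d>0)&(np.hypot(C[...,0]-.508,C[...,1]-.284)<.05)
m=ok&(abs(z-.149)<.003); print("top",m.sum(),C[m].mean(0),(C[m].max(0)+C[m].min(0))/2)
m=(d>0)&(np.hypot(C[...,0]-.508,C[...,1]-.284)<.04)&(z>.085)&(z<.14); t=C[m]; print("side",len(t))
if len(t)>20:
    f=least_squares(lambda c:np.hypot(t[:,0]-c[0],t[:,1]-c[1])-.027,[.508,.284],loss="soft_l1",f_scale=.002); print("axis",f.x,f.fun.std())
for qn in ("cup_mid","cup_notch"): print([(x["point"],x["confidence"]) for x in tip_of("wrist",qn)])
print("rows to grasp in tool"); 
print(P[1].inv().apply(STK[0]-P[0]), (P[1].inv()*STK[1]).as_rotvec(degrees=True))
```

```text
4.75 [ 1.4292 -0.6319  1.8719] [-0.0317  0.0829 -0.1111]
top 3885 [0.5016 0.2857 0.1489] [0.5062 0.2854 0.1481]
side 6581
axis [0.5071 0.2849] 0.0004377171019372082
[([0.5074, 0.2827, 0.1111], 0.55)]
[]
rows to grasp in tool
[0.0024 0.0005 0.0907] [-0.0317  0.0829 -0.1111]
```

View pics/w1.png

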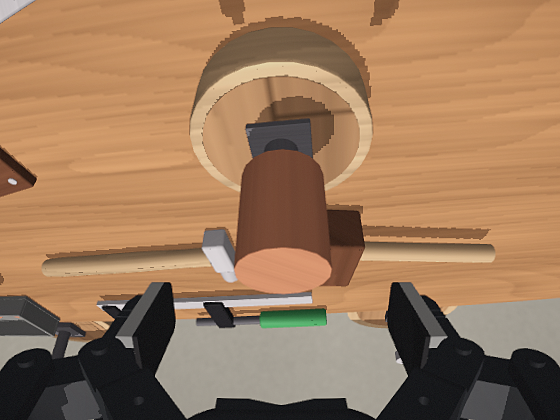

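play_rows(
  targets="0 0 0 0.001 0.001 0.022 100;0 0 0 0.001 0.0005 0.022 100;0 0 0 0 0 0.022 100;0 0 0 0 0 0.015 100;0 0 0 0 0 0.009 100",
)

```text
t: 5.32
eef_pos: [0.4238, 0.2927, 0.2413]
eef_rot: [0.158, 2.526, -0.048]
force: [-0.6, 0.1, 0.4]
finger_gap: 0.0851
grasp_force: 0.0
```

play_rows(
  targets="0 0 0 0 0 0 0;0 0 0 0 0 0 0;0 0 0 0 0 0 0;0 0 0 0 0 0 0;0 0 0 0 0 0 0",
)

```text
t: 5.73
eef_pos: [0.4224, 0.2942, 0.2437]
eef_rot: [0.152, 2.523, -0.044]
force: [1.0, -1.2, 0.5]
finger_gap: 0.0538
grasp_force: 63.2
```

play_rows(
  targets="0 0 0 0 0 0 0;0 0 0 0 0 0 0;0 0 0 0 0 0 0;0 0 0 0 0 0 0;0 0 0 0 0 0 0",
)

```text
t: 6.15
eef_pos: [0.4225, 0.2943, 0.2437]
eef_rot: [0.152, 2.523, -0.045]
force: [-4.1, -1.8, 6.8]
finger_gap: 0.0541
grasp_force: 63.8
```

Run:
```python
from go import *
P,q,s=cur(); p,r=fit(); print(s["t"],s["finger_gap"],s["grasp_force"],s["force"],(P[0]-STK[0])*1e3,P[1].inv().apply([0,0,1]))
U=up(P,.10); q1=check(P,U,q,p); 
CR1=pose(dn,-u,CR,A,-1,.153); H=up(CR1,.10); b=ik(*H,p,S4); print(b[0]); jrows(q1,b[0][1],p,0,U,H)
```

```text
6.15 0.054079148914611706 63.80127042531967 [-4.1156 -1.8102  6.7638] [1.6903 0.3272 2.3764] [-0.5763  0.0025 -0.8173]
  end q [ 0.5694 -0.1214  2.0579 -0.5436  0.7829 -0.5727] max dq per 1/8 0.03132157688804299
(np.float64(9.307769662323751e-10), array([-0.5782,  0.4978,  1.6027,  0.6292,  1.7862, -0.9021]))
19 rows; zmin 0.25758483482227623
3.3 4.2 4.2 -0.010 -0.020 0.018 0; 2.9 4.3 4.2 -0.012 -0.019 0.018 0; 2.6 4.5 4.2 -0.013 -0.018 0.017 0; 2.2 4.6 4.1 -0.014 -0.016 0.015 0; 1.9 4.7 4.1 -0.016 -0.015 0.014 0
1.5 4.8 4.0 -0.017 -0.014 0.012 0; 1.1 5.0 3.9 -0.018 -0.013 0.010 0; 0.7 5.0 3.8 -0.019 -0.012 0.008 0; 0.3 5.1 3.6 -0.020 -0.011 0.006 0; -0.1 5.2 3.4 -0.021 -0.010 0.004 0
-0.6 5.2 3.2 -0.021 -0.009 0.001 0; -1.0 5.3 3.0 -0.022 -0.009 -0.002 0; -1.3 5.3 2.7 -0.022 -0.009 -0.005 0; -1.7 5.3 2.5 -0.022 -0.008 -0.007 0; -2.1 5.3 2.2 -0.022 -0.008 -0.010 0
-2.4 5.2 1.8 -0.021 -0.008 -0.013 0; -2.8 5.1 1.5 -0.020 -0.008 -0.016 0; -3.1 5.0 1.1 -0.019 -0.009 -0.019 0; -3.3 4.9 0.7 -0.018 -0.009 -0.022 0
```

play_rows(
  targets="0 0 0 -0.0115 0 -0.0163 0;0 0 0 -0.0115 0 -0.0163 0;0 0 0 -0.0115 0 -0.0163 0;0 0 0 -0.0115 0 -0.0163 0;0 0 0 -0.0115 0 -0.0163 0",
)

```text
t: 6.57
eef_pos: [0.4217, 0.2937, 0.3423]
eef_rot: [0.151, 2.527, -0.047]
force: [0.4, -0.2, -2.9]
finger_gap: 0.0536
grasp_force: 64.2
```

play_rows(
  targets="3.3 4.2 4.2 -0.010 -0.020 0.018 0; 2.9 4.3 4.2 -0.012 -0.019 0.018 0; 2.6 4.5 4.2 -0.013 -0.018 0.017 0; 2.2 4.6 4.1 -0.014 -0.016 0.015 0; 1.9 4.7 4.1 -0.016 -0.015 0.014 0",
)

```text
t: 6.98
eef_pos: [0.4881, 0.1808, 0.2982]
eef_rot: [0.785, 2.825, -0.164]
force: [0.1, -0.7, -3.8]
finger_gap: 0.0537
grasp_force: 64.2
```

play_rows(
  targets="1.5 4.8 4.0 -0.017 -0.014 0.012 0; 1.1 5.0 3.9 -0.018 -0.013 0.010 0; 0.7 5.0 3.8 -0.019 -0.012 0.008 0; 0.3 5.1 3.6 -0.020 -0.011 0.006 0; -0.1 5.2 3.4 -0.021 -0.010 0.004 0",
)

```text
t: 7.4
eef_pos: [0.5254, 0.07, 0.269]
eef_rot: [-1.26, -2.647, 0.018]
force: [-0.5, -0.7, -2.9]
finger_gap: 0.0536
grasp_force: 64.2
```

play_rows(
  targets="-0.6 5.2 3.2 -0.021 -0.009 0.001 0; -1.0 5.3 3.0 -0.022 -0.009 -0.002 0; -1.3 5.3 2.7 -0.022 -0.009 -0.005 0; -1.7 5.3 2.5 -0.022 -0.008 -0.007 0; -2.1 5.3 2.2 -0.022 -0.008 -0.010 0",
)

```text
t: 7.82
eef_pos: [0.5495, -0.0477, 0.2566]
eef_rot: [-1.417, -2.127, -0.356]
force: [0.3, 0.7, -2.6]
finger_gap: 0.0536
grasp_force: 64.3
```

play_rows(
  targets="-2.4 5.2 1.8 -0.021 -0.008 -0.013 0; -2.8 5.1 1.5 -0.020 -0.008 -0.016 0; -3.1 5.0 1.1 -0.019 -0.009 -0.019 0; -3.3 4.9 0.7 -0.018 -0.009 -0.022 0;0 0 0 0 0 0 0",
)

```text
t: 8.23
eef_pos: [0.5521, -0.1628, 0.2559]
eef_rot: [-1.444, -1.774, -0.749]
force: [0.1, -0.7, -1.7]
finger_gap: 0.0534
grasp_force: 64.3
```

Run:
```python
from go import *
P,q,s=cur(); p,r=fit(); CR1=pose(dn,-u,CR,A,-1,.153); H=up(CR1,.10); print(s["t"],s["finger_gap"],s["grasp_force"],(P[0]-H[0])*1e3,P[1].inv().apply(H[0]-P[0]),(P[1].inv()*H[1]).as_rotvec(degrees=True))
ims=[]
for n in("scene","top"):
    im,d=snapshot(n); np.save(n+"1.npy",d); cv2.imwrite(f"pics/{n}1.png",im); ims.append(im)
    for k in("cup_mid","cup_notch"): print(n,k,[(x["point"],x["confidence"]) for x in tip_of(n,k)])
im=np.hstack([cv2.resize(ims[0][120:320,150:350],(400,400)),cv2.resize(ims[1][120:320,190:390],(400,400))]); cv2.imwrite("pics/c1.png",im)
```

```text
8.2333 0.05339985339630624 64.27800714969635 [-1.1307 -5.8104 -2.833 ] [0.0055 0.0023 0.0028] [ 0.3126 -0.0092 -0.411 ]
scene cup_mid [([0.3223, 0.3814, 0.03], 0.93)]
scene cup_notch [([0.2609, 0.3503, 0.0117], 0.66)]
top cup_mid [([0.3236, 0.3777, 0.0251], 0.87), ([0.5269, -0.0299, 0.1733], 0.76), ([0.5244, -0.0327, 0.0628], 0.42)]
top cup_notch [([0.519, 0.022, 0.1322], 0.97), ([0.2601, 0.3521, 0.0121], 0.7)]
```

View pics/c1.png

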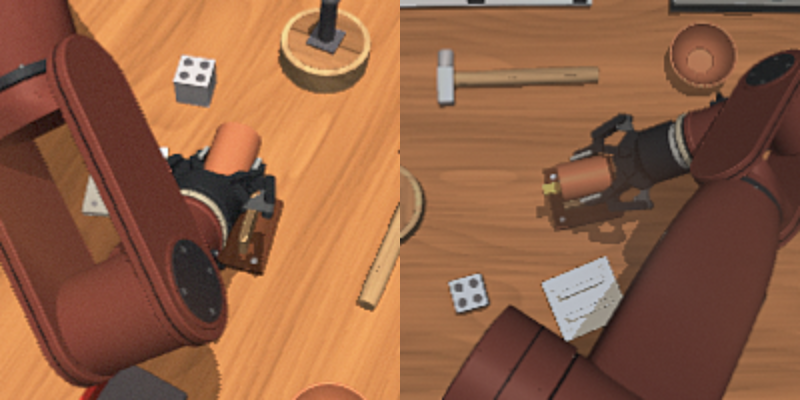

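```bash
cat >> go.py <<'E'
def M(P):
    T=np.eye(4);T[:3,:3]=P[1].as_matrix();T[:3,3]=P[0];return T
def inh(Pg,mid,xc,zc):
    c=np.eye(4);c[:3,:3]=np.c_[xc,np.cross(zc,xc),zc];c[:3,3]=mid; return np.linalg.inv(M(Pg))@c
def tool_for(G,mid,xc,zc):
    c=np.eye(4);c[:3,:3]=np.c_[xc,np.cross(zc,xc),zc];c[:3,3]=mid; T=c@np.linalg.inv(G); return T[:3,3],R.from_matrix(T[:3,:3])
def delta(P,T): print("delta tool",P[1].inv().apply(T[0]-P[0]),(P[1].inv()*T[1]).as_rotvec(degrees=True))
E
python3 - <<'E'
from go import *
L=load(); g=[l for l in L if abs(l[1][2]-.2437)<.0003][-1]
G=inh((np.array(g[1]),R.from_rotvec(g[2])),np.array([.507,.2847,.114]),hx,-dn); np.save("G1.npy",G)
P,q,s=cur(); c=M(P)@G; print("pred cup",c[:3,3],"x",c[:3,0],"z",c[:3,2])
C=cloud("top",np.load("top1.npy")); m=(abs(C[...,0]-.525)<.03)&(abs(C[...,1]+.03)<.045)&(C[...,2]>.17)&(C[...,2]<.21); t=C[m]; print(m.sum(),t.mean(0),t.max(0),t.min(0))
def f(v):
    a=np.array([v[0],v[1],v[4]]); d=np.array([v[2],-1,v[3]]); d/=np.linalg.norm(d); return np.linalg.norm(np.cross(t-a,d),axis=1)-.027
def f2(v): return f([v[0],-.035,v[1],v[2],v[3]])
r=least_squares(f2,[.526,.2,0,.172],loss="soft_l1",f_scale=.002); print("cyl x,slope,slopez,z",r.x,abs(r.fun).mean())
T=tool_for(G,CR+[0,0,.06],dn,-u); delta(P,T); print(T[1].inv().apply([0,0,-1.]))
E
```

```text
pred cup [ 0.525  -0.0294  0.1723] x [ 0.003  0.001 -1.   ] z [ 0.2175 -0.9761 -0.0003]
526 [ 0.5219 -0.0324  0.1917] [0.5549 0.009  0.2097] [ 0.4953 -0.0744  0.1718]
cyl x,slope,slopez,z [0.5235 0.1689 0.0426 0.1702] 0.002928936060616263
delta tool [-0.0367  0.0002  0.0195] [-0.1104 -0.0153  0.2985]
[-0.8172  0.0061  0.5763]
```

play_rows(
  targets="0 0 0.1 -0.0125 0 0.007 0;0 0 0.1 -0.0125 0 0.0065 0;0 0 0.1 -0.012 0 0.006 0;0 0 0 -0.0123 0 0.0086 0;0 0 0 -0.0123 0 0.0086 0",
)

```text
t: 8.95
eef_pos: [0.5533, -0.1627, 0.1835]
eef_rot: [-1.441, -1.776, -0.739]
force: [0.3, -0.1, -2.8]
finger_gap: 0.0533
grasp_force: 64.3
```

play_rows(
  targets="0 0 0 -0.0082 0 0.0058 0;0 0 0 -0.0065 0 0.0046 0;0 0 0 0 0 0 0;0 0 0 0 0 0 0",
)

```text
t: 9.28
eef_pos: [0.5533, -0.1629, 0.1673]
eef_rot: [-1.441, -1.776, -0.74]
force: [-0.4, 1.1, -1.8]
finger_gap: 0.0536
grasp_force: 64.3
```

Run:
```python
from go import *
P,q,s=cur(); G=np.load("G1.npy"); c=M(P)@G; print(s["t"],s["force"],s["torque"],"pred cup",c[:3,3],"x",c[:3,0],"z",c[:3,2])
T=tool_for(G,CR,dn,-u); delta(P,T)
```

```text
9.2833 [-0.408   1.0624 -1.8184] [-0.6122 -0.1417 -0.0321] pred cup [ 0.5257 -0.036   0.0825] x [-0.0019  0.0017 -1.    ] z [ 0.2123 -0.9772 -0.0021]
delta tool [-0.0083  0.0011  0.0076] [-0.014  -0.118  -0.0957]
```

play_rows(
  targets="0 0 0 -0.003 0.0005 0.0027 0;0 0 0 -0.003 0.0005 0.0027 0;0 0 0 -0.002 0 0.0015 0;0 0 0 0 0 0 0",
)

```text
t: 9.62
eef_pos: [0.5543, -0.1618, 0.1573]
eef_rot: [-1.441, -1.777, -0.741]
force: [0.5, -0.4, -2.2]
finger_gap: 0.0535
grasp_force: 64.3
```

play_rows(
  targets="0 0 0 -0.0008 0 0.0006 0;0 0 0 0 0 0 0;0 0 0 0 0 0 0",
)

```text
t: 9.87
eef_pos: [0.5544, -0.1618, 0.1569]
eef_rot: [-1.441, -1.777, -0.741]
force: [0.4, -0.2, 0.9]
finger_gap: 0.0539
grasp_force: 64.5
```

Run:
```python
from go import *
P,q,s=cur(); G=np.load("G1.npy"); c=M(P)@G; print(s["t"],s["force"],s["torque"],"pred cup",c[:3,3],"x",c[:3,0],"z",c[:3,2])
```

```text
9.8667 [ 0.3966 -0.1866  0.8738] [-0.226  -0.0699 -0.1398] pred cup [ 0.5269 -0.0349  0.072 ] x [-0.0002  0.0011 -1.    ] z [ 0.2122 -0.9772 -0.0011]
```

play_rows(
  targets="0 0 0 0 0 0 80;0 0 0 0 0 0 100;0 0 0 0 0 0 100;0 0 0 0 0 0 100;0 0 0 0 0 0 100",
)

```text
t: 10.28
eef_pos: [0.5541, -0.1617, 0.1562]
eef_rot: [-1.441, -1.777, -0.74]
force: [-0.1, -0.3, -1.1]
finger_gap: 0.085
grasp_force: 0.0
```

play_rows(
  targets="0 0 0 0 0 -0.01 100;0 0 0 0 0 -0.025 100;0 0 0 0 0 -0.035 100;0 0 0 0.01 0 -0.035 100;0 0 0 0 0 0 100",
)

```text
t: 10.7
eef_pos: [0.5735, -0.2453, 0.2315]
eef_rot: [-1.447, -1.785, -0.744]
force: [1.2, -0.8, 0.9]
finger_gap: 0.0855
grasp_force: 0.0
```

Run:
```python
from go import *
P,q,s=cur(); p,_=fit(); print(s["t"],s["finger_gap"],P[0],q)
im,d=snapshot("wrist"); cv2.imwrite("pics/w2.png",im)
for n in("wrist",):
    for k in("cup_mid","cup_notch","cradle_seat"): print(n,k,[(x["point"],x["confidence"]) for x in tip_of(n,k)])
C=cloud("wrist",d,s); m=(d>0)&(abs(C[...,0]-.525)<.05)&(abs(C[...,1]+.035)<.045)&(C[...,2]>.06)&(C[...,2]<.11); t=C[m]; print(m.sum(),t.max(0),t.min(0))
def f(v):
    dd=np.array([v[1],-1,v[2]]); dd/=np.linalg.norm(dd); return np.linalg.norm(np.cross(t-[v[0],-.0345,v[3]],dd),axis=1)-.027
r=least_squares(f,[.526,.2,0,.071],loss="soft_l1",f_scale=.001); print("cyl x,slope,slopez,z",r.x,np.median(abs(r.fun)))
a=(t-[.5265,-.0345,.071])@u; a=a[abs(r.fun)<.0015]; print("along u",np.percentile(a,[0.5,2,98,99.5]))
np.save("w2d.npy",d)
```

```text
10.7 0.08552860731991363 [ 0.5735 -0.2453  0.2315] [-0.6673  0.6531  1.4277  0.5702  1.8349 -0.9534]
wrist cup_mid [([0.5234, -0.0367, 0.0678], 0.86)]
wrist cup_notch []
wrist cradle_seat [([0.3608, -0.034, 0.0738], 0.88)]
9116 [0.5591 0.0042 0.0991] [ 0.4931 -0.0745  0.06  ]
cyl x,slope,slopez,z [ 0.5259  0.2163 -0.0107  0.07  ] 0.0004773423679954175
along u [-0.0352 -0.0347  0.0328  0.0343]
```

View pics/w2.png

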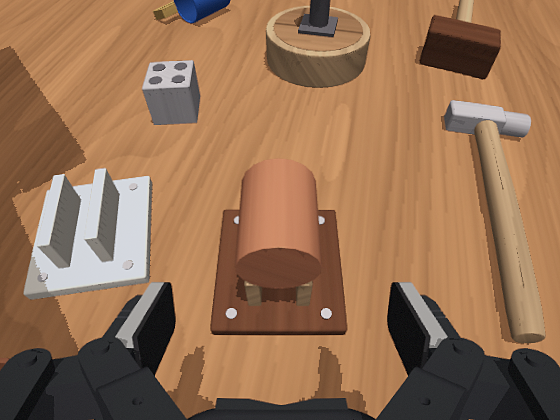

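Run:
```python
from go import *
P,q,s=cur(); p,_=fit()
CRm=np.array([.526,-.0345,.0705]); CR2=pose(dn,-u,CRm,-B,-1,.153); H=back(CR2,.10)
b=ik(*H,p,S4); print(b[0]); 
V=P[0]*.5+H[0]*.5; 
for i in range(11):
    x,r=fk(q+(b[0][1]-q)*i/10,p); print(i,x,"tip",x+r.as_matrix()[:,2]*.173)
jrows(q,b[0][1],p,100,P,H); check(H,CR2,b[0][1],p)
```

```text
(np.float64(7.295977925003879e-14), array([ 0.3927,  0.2965,  1.9127, -0.901 ,  1.2931,  0.6061]))
0 [ 0.5709 -0.2396  0.2241] tip [ 0.5405 -0.1014  0.1247]
1 [ 0.5694 -0.1861  0.214 ] tip [ 0.5133 -0.0692  0.0994]
2 [ 0.5633 -0.1378  0.2062] tip [ 0.4863 -0.0487  0.0795]
3 [ 0.5544 -0.0945  0.201 ] tip [ 0.463  -0.0381  0.0653]
4 [ 0.5442 -0.0556  0.1985] tip [ 0.4464 -0.0349  0.0573]
5 [ 0.5339 -0.0199  0.1987] tip [ 0.4384 -0.0357  0.0554]
6 [0.5241 0.0139 0.2016] tip [ 0.4397 -0.0367  0.0593]
7 [0.5149 0.0471 0.2068] tip [ 0.4499 -0.0343  0.0687]
8 [0.5059 0.0811 0.2141] tip [ 0.4674 -0.0248  0.0828]
9 [0.4962 0.1168 0.223 ] tip [ 0.4896 -0.0056  0.1009]
10 [0.4847 0.1549 0.2331] tip [0.5129 0.0254 0.1219]
21 rows; zmin 0.19829415887769533
4.6 -3.5 3.7 0.011 0.005 0.024 100; 4.3 -3.9 3.4 0.012 0.005 0.022 100; 3.9 -4.3 3.2 0.013 0.004 0.020 100; 3.4 -4.7 3.0 0.015 0.004 0.017 100; 2.9 -5.0 2.8 0.016 0.003 0.015 100
2.4 -5.3 2.6 0.016 0.002 0.013 100; 1.8 -5.5 2.4 0.017 0.001 0.011 100; 1.2 -5.7 2.2 0.017 -0.000 0.008 100; 0.6 -5.8 2.1 0.017 -0.001 0.006 100; 0.0 -5.8 1.9 0.017 -0.002 0.004 100
-0.6 -5.8 1.8 0.017 -0.003 0.001 100; -1.2 -5.7 1.7 0.016 -0.004 -0.001 100; -1.8 -5.5 1.5 0.016 -0.004 -0.003 100; -2.3 -5.3 1.5 0.015 -0.005 -0.005 100; -2.9 -5.0 1.4 0.014 -0.005 -0.007 100
-3.4 -4.7 1.3 0.013 -0.005 -0.009 100; -3.8 -4.4 1.2 0.012 -0.005 -0.011 100; -4.3 -4.0 1.2 0.012 -0.005 -0.013 100; -4.6 -3.6 1.1 0.011 -0.005 -0.014 100; -5.0 -3.1 1.1 0.010 -0.004 -0.016 100
-5.3 -2.6 1.1 0.009 -0.003 -0.017 100
  end q [ 0.2458  0.3849  1.9606 -1.0146  1.1234  0.6563] max dq per 1/8 0.021861495941873255
```

```bash
cat >> go.py <<'E'
def prows(Ps,g,q,p):
    out=[]; q0=q
    for a,b in zip(Ps[:-1],Ps[1:]):
        d=a[1].inv().apply(b[0]-a[0]); w=(a[1].inv()*b[1]).as_rotvec(degrees=True)
        out.append("%.1f %.1f %.1f %.3f %.3f %.3f %g"%(*w,*d,g))
        e,q2=ik(*b,p,[q])[0]; sp=abs(q2-q)*12/np.array([2.57,2.57,3.01,3.14,3.14,3.14])
        if e>2e-3 or sp.max()>.68: print("  warn",len(out),e,sp)
        q=q2
    for i in range(0,len(out),5): print("; ".join(out[i:i+5]))
    return q
E
python3 - <<'E'
from go import *
P,q,s=cur(); p,_=fit()
CRm=np.array([.526,-.0345,.0705])
aa=np.radians(np.linspace(55,-50,19)); Ps=[P]+[pose(dn,-u,CRm,a,-1,.253) for a in aa[1:]]
print(prows(Ps,100,q,p))
E
```

```text
-0.1 -5.7 -0.5 0.020 -0.000 0.008 100; -0.0 -5.8 0.0 0.026 -0.000 0.001 100; 0.0 -5.8 -0.0 0.026 -0.000 0.001 100; 0.0 -5.8 0.0 0.026 0.000 0.001 100; -0.0 -5.8 0.0 0.026 0.000 0.001 100
-0.0 -5.8 -0.0 0.026 -0.000 0.001 100; 0.0 -5.8 0.0 0.026 0.000 0.001 100; -0.0 -5.8 -0.0 0.026 -0.000 0.001 100; -0.0 -5.8 -0.0 0.026 0.000 0.001 100; 0.0 -5.8 -0.0 0.026 -0.000 0.001 100
-0.0 -5.8 0.0 0.026 0.000 0.001 100; 0.0 -5.8 -0.0 0.026 -0.000 0.001 100; 0.0 -5.8 0.0 0.026 -0.000 0.001 100; -0.0 -5.8 -0.0 0.026 -0.000 0.001 100; 0.0 -5.8 -0.0 0.026 0.000 0.001 100
0.0 -5.8 0.0 0.026 0.000 0.001 100; -0.0 -5.8 -0.0 0.026 -0.000 0.001 100; 0.0 -5.8 0.0 0.026 0.000 0.001 100
[ 0.3927  0.2965  1.9127 -0.901   1.2931  0.6061]
```

play_rows(
  targets="0 -5.7 -0.5 0.020 0 0.008 100; 0 -5.8 0 0.026 0 0.001 100; 0 -5.8 0 0.026 0 0.001 100; 0 -5.8 0 0.026 0 0.001 100; 0 -5.8 0 0.026 0 0.001 100",
)

```text
t: 11.32
eef_pos: [0.5494, -0.1415, 0.3002]
eef_rot: [-1.731, -2.154, -0.395]
force: [0.3, 0.1, 0.6]
finger_gap: 0.0855
grasp_force: 0.0
```

play_rows(
  targets="0 -5.8 0 0.026 0 0.001 100; 0 -5.8 0 0.026 0 0.001 100; 0 -5.8 0 0.026 0 0.001 100; 0 -5.8 0 0.026 0 0.001 100; 0 -5.8 0 0.026 0 0.001 100",
)

```text
t: 11.73
eef_pos: [0.522, -0.0182, 0.3274]
eef_rot: [1.938, 2.415, -0.055]
force: [0.3, 0.2, -0.6]
finger_gap: 0.0854
grasp_force: 0.0
```

play_rows(
  targets="0 -5.8 0 0.026 0 0.001 100; 0 -5.8 0 0.026 0 0.001 100; 0 -5.8 0 0.026 0 0.001 100; 0 -5.8 0 0.026 0 0.001 100; 0 -5.8 0 0.026 0 0.001 100",
)

```text
t: 12.15
eef_pos: [0.4953, 0.1022, 0.2898]
eef_rot: [1.664, 2.076, -0.481]
force: [0.2, 0.4, -1.3]
finger_gap: 0.0853
grasp_force: 0.0
```

play_rows(
  targets="0 -5.8 0 0.026 0 0.001 100; 0 -5.8 0 0.026 0 0.001 100; 0 -5.8 0 0.026 0 0.001 100; 0 0 0 0 0 0 100; 0 0 0 0 0 0 100",
)

```text
t: 12.57
eef_pos: [0.4818, 0.1594, 0.2373]
eef_rot: [1.486, 1.863, -0.692]
force: [0.5, -0.4, 1.0]
finger_gap: 0.0856
grasp_force: 0.0
```

Run:
```python
from go import *
P,q,s=cur(); p,_=fit()
CRm=np.array([.526,-.0345,.0705]); T=pose(dn,-u,CRm,-B,-1,.153); print(s["t"],q); delta(P,back(T,.1)); delta(P,T); check(P,T,q,p)
```

```text
12.5667 [ 0.4007  0.2858  1.9131 -0.8858  1.2992  0.5896]
delta tool [-0.0001  0.0019  0.0066] [-0.034  -0.6009  0.5709]
delta tool [-0.0012  0.002   0.1066] [-0.034  -0.6009  0.5709]
  end q [ 0.2458  0.3849  1.9606 -1.0146  1.1234  0.6563] max dq per 1/8 0.022784806594023266
```

play_rows(
  targets="0 -0.3 0.3 0 0.001 0.025 100;0 -0.3 0.3 -0.0005 0.001 0.025 100;0 0 0 -0.0005 0 0.025 100;0 0 0 0 0 0.02 100;0 0 0 0 0 0.0105 100",
)

```text
t: 12.98
eef_pos: [0.5032, 0.077, 0.1731]
eef_rot: [1.498, 1.839, -0.689]
force: [-0.8, -0.2, 0.9]
finger_gap: 0.0855
grasp_force: 0.0
```

play_rows(
  targets="0 0 0 0 0 0 100;0 0 0 0 0 0 100",
)

```text
t: 13.15
eef_pos: [0.5035, 0.0788, 0.1741]
eef_rot: [1.496, 1.838, -0.688]
force: [-0.3, 0.1, -1.0]
finger_gap: 0.0855
grasp_force: 0.0
```

Run:
```python
from go import *
P,q,s=cur()
CRm=np.array([.526,-.0345,.0705]); T=pose(dn,-u,CRm,-B,-1,.153); print(s["t"],s["force"]); delta(P,T)
```

```text
13.15 [-0.3274  0.1045 -0.9723]
delta tool [ 0.0051 -0.0022  0.0021] [ 0.0399 -0.0112 -0.6292]
```

play_rows(
  targets="0 0 -0.6 0.005 -0.002 0.002 100;0 0 0 0 0 0 50;0 0 0 0 0 0 0;0 0 0 0 0 0 0;0 0 0 0 0 0 0",
)

```text
t: 13.57
eef_pos: [0.5014, 0.0815, 0.1688]
eef_rot: [1.484, 1.848, -0.691]
force: [0.3, 2.9, 4.0]
finger_gap: 0.0535
grasp_force: 62.4
```

play_rows(
  targets="0 0 0 0 0 0 0;0 0 0 0 0 0 0;0 0 0 0 0 0 0;0 0 0 0 0 0 0",
)

```text
t: 13.9
eef_pos: [0.5015, 0.0813, 0.1687]
eef_rot: [1.484, 1.847, -0.691]
force: [-0.4, 5.4, 5.1]
finger_gap: 0.0533
grasp_force: 62.9
```

Run:
```python
from go import *
P,q,s=cur(); p,_=fit()
CRm=np.array([.526,-.0345,.0705]); T=pose(dn,-u,CRm,-B,-1,.153); print(s["t"],s["finger_gap"],s["grasp_force"],s["force"]); delta(P,T)
G=inh(P,CRm,dn,-u); np.save("G2.npy",G)
U=up(P,.13); q1=check(P,U,q,p); print("up in tool",P[1].inv().apply([0,0,1]))
F=tool_for(G,HK-.0387*nh+.051*dn,nh,dn); H=up(F,.07); b=ik(*H,p,S4); print(b[0]); jrows(q1,b[0][1],p,0,U,H); check(H,F,b[0][1],p)
for i in range(7):
    x,r=fk(q1+(b[0][1]-q1)*i/6,p); c=M((x,r))@G; print(c[:3,3],"handle",(c@[.053,0,-.06,1])[:3])
```

```text
13.9 0.05329665941644971 62.86399930715561 [-0.4017  5.4023  5.089 ]
delta tool [-0.0008 -0.0007  0.0008] [0.1889 0.0346 0.0444]
  end q [ 0.2481  0.1454  1.9431 -0.9318  1.2677  0.4293] max dq per 1/8 0.03367350765956845
up in tool [-0.7664  0.0015 -0.6423]
(np.float64(7.605331411026558e-16), array([-1.0064, -0.1273,  2.1665,  0.7944,  0.8342,  0.1289]))
21 rows; zmin 0.2569872658496035
3.2 4.6 3.0 -0.008 -0.008 0.021 0; 2.9 4.5 3.3 -0.009 -0.007 0.019 0; 2.6 4.5 3.6 -0.011 -0.006 0.018 0; 2.3 4.5 3.8 -0.012 -0.004 0.016 0; 2.0 4.4 4.0 -0.013 -0.003 0.013 0
1.7 4.4 4.2 -0.014 -0.002 0.011 0; 1.4 4.4 4.4 -0.014 -0.000 0.009 0; 1.0 4.3 4.6 -0.015 0.001 0.007 0; 0.7 4.3 4.7 -0.015 0.003 0.005 0; 0.4 4.2 4.8 -0.015 0.004 0.003 0
0.0 4.1 4.9 -0.015 0.006 0.001 0; -0.3 4.1 5.0 -0.015 0.008 -0.001 0; -0.6 4.0 5.1 -0.015 0.009 -0.003 0; -0.9 4.0 5.1 -0.014 0.011 -0.004 0; -1.3 3.9 5.1 -0.014 0.012 -0.006 0
-1.6 3.9 5.1 -0.013 0.014 -0.008 0; -1.9 3.8 5.1 -0.012 0.015 -0.009 0; -2.1 3.8 5.1 -0.011 0.017 -0.010 0; -2.4 3.7 5.1 -0.010 0.018 -0.011 0; -2.7 3.7 5.0 -0.008 0.020 -0.012 0
-2.9 3.7 4.9 -0.007 0.021 -0.013 0
  end q [-1.0064  0.0077  2.1987  0.9229  0.7245 -0.0513] max dq per 1/8 0.025130386678667096
[ 0.526  -0.0345  0.2005] handle [0.5132 0.0241 0.1475]
[ 0.4824 -0.0787  0.1479] handle [ 0.4867 -0.0066  0.1134]
[ 0.4577 -0.0997  0.115 ] handle [ 0.4838 -0.0252  0.1014]
[ 0.4575 -0.1183  0.1037] handle [ 0.5038 -0.0535  0.1116]
[ 0.4745 -0.1543  0.1136] handle [ 0.534  -0.1088  0.1418]
[ 0.4918 -0.2194  0.142 ] handle [ 0.5538 -0.198   0.1879]
[ 0.4884 -0.3136  0.184 ] handle [ 0.5413 -0.3155  0.244 ]
```

Run:
```python
from go import *
P,q,s=cur(); p,_=fit(); G=np.load("G2.npy")
U=up(P,.13); q1=check(P,U,q,p)
F=tool_for(G,HK-.0387*nh+.051*dn,nh,dn); H=up(F,.11); W=(H[0]+[0,.13,.01],H[1]); b=ik(*W,p,S4); print(b[0]); jrows(q1,b[0][1],p,0,U,W); qh=check(W,H,b[0][1],p); check(H,F,qh,p)
for i in range(7):
    x,r=fk(q1+(b[0][1]-q1)*i/6,p); c=M((x,r))@G; print(c[:3,3],"strap",(c@[.053,0,-.06,1])[:3],"leg",(c@[.053,0,-.02,1])[:3])
print("W->H tool",W[1].inv().apply(H[0]-W[0]))
```

```text
end q [ 0.2481  0.1454  1.9431 -0.9318  1.2677  0.4293] max dq per 1/8 0.03367386066473094
(np.float64(2.433194554586352e-14), array([-0.7869, -0.4603,  2.3165,  0.6266,  0.8391,  0.4986]))
20 rows; zmin 0.2913797232328308
2.4 4.4 4.1 -0.010 -0.011 0.015 0; 2.2 4.3 4.3 -0.011 -0.010 0.013 0; 2.0 4.2 4.5 -0.011 -0.008 0.011 0; 1.8 4.1 4.7 -0.012 -0.007 0.010 0; 1.6 4.1 4.8 -0.012 -0.005 0.008 0
1.3 4.0 5.0 -0.013 -0.004 0.006 0; 1.1 3.9 5.1 -0.013 -0.002 0.004 0; 0.9 3.9 5.2 -0.013 -0.001 0.003 0; 0.6 3.8 5.3 -0.012 0.001 0.001 0; 0.4 3.8 5.4 -0.012 0.002 -0.000 0
0.1 3.8 5.4 -0.011 0.003 -0.002 0; -0.1 3.8 5.5 -0.011 0.005 -0.003 0; -0.3 3.8 5.5 -0.010 0.006 -0.004 0; -0.6 3.8 5.5 -0.009 0.007 -0.005 0; -0.8 3.8 5.5 -0.008 0.009 -0.006 0
-1.0 3.8 5.5 -0.007 0.010 -0.007 0; -1.2 3.8 5.4 -0.006 0.011 -0.008 0; -1.4 3.9 5.4 -0.004 0.012 -0.009 0; -1.5 3.9 5.3 -0.003 0.013 -0.009 0; -1.7 4.0 5.2 -0.002 0.014 -0.010 0
  end q [-1.0064 -0.189   2.1361  0.7402  0.9005  0.2127] max dq per 1/8 0.045737796121220864
  end q [-1.0064  0.0077  2.1987  0.9229  0.7245 -0.0513] max dq per 1/8 0.039141141592218015
[ 0.526  -0.0345  0.2005] strap [0.5132 0.0241 0.1475] leg [ 0.5217 -0.015   0.1475]
[ 0.482  -0.0677  0.1676] strap [0.4886 0.0036 0.1319] leg [ 0.4873 -0.0351  0.1216]
[ 0.4549 -0.0798  0.1485] strap [ 0.4836 -0.0067  0.1329] leg [ 0.4743 -0.0401  0.113 ]
[ 0.4487 -0.0857  0.1459] strap [ 0.4969 -0.022   0.1517] leg [ 0.4833 -0.0469  0.1235]
[ 0.4594 -0.0995  0.1604] strap [ 0.5199 -0.0543  0.1871] leg [ 0.5067 -0.0694  0.1524]
[ 0.477  -0.1311  0.1908] strap [ 0.5394 -0.1094  0.2361] leg [ 0.5311 -0.1155  0.1974]
[ 0.4884 -0.1836  0.234 ] strap [ 0.5413 -0.1855  0.294 ] leg [ 0.5413 -0.1855  0.254 ]
W->H tool [-0.003   0.1299  0.011 ]
```

play_rows(
  targets="0 0 0 -0.008 0 -0.0065 0;0 0 0 -0.0215 0 -0.018 0;0 0 0 -0.023 0 -0.0195 0;0 0 0 -0.025 0 -0.021 0;0 0 0 -0.022 0 -0.0185 0",
)

```text
t: 14.32
eef_pos: [0.5001, 0.0805, 0.2988]
eef_rot: [1.486, 1.849, -0.695]
force: [0.6, -0.4, -2.2]
finger_gap: 0.0536
grasp_force: 63.7
```

play_rows(
  targets="2.4 4.4 4.1 -0.010 -0.011 0.015 0; 2.2 4.3 4.3 -0.011 -0.010 0.013 0; 2.0 4.2 4.5 -0.011 -0.008 0.011 0; 1.8 4.1 4.7 -0.012 -0.007 0.010 0; 1.6 4.1 4.8 -0.012 -0.005 0.008 0",
)

```text
t: 14.73
eef_pos: [0.4643, -0.0031, 0.29]
eef_rot: [2.139, 1.696, -0.422]
force: [-0.1, -1.6, -2.2]
finger_gap: 0.0533
grasp_force: 63.6
```

play_rows(
  targets="1.3 4.0 5.0 -0.013 -0.004 0.006 0; 1.1 3.9 5.1 -0.013 -0.002 0.004 0; 0.9 3.9 5.2 -0.013 -0.001 0.003 0; 0.6 3.8 5.3 -0.012 0.001 0.001 0; 0.4 3.8 5.4 -0.012 0.002 0 0",
)

```text
t: 15.15
eef_pos: [0.436, -0.0622, 0.2967]
eef_rot: [2.673, 1.29, 0.004]
force: [-0.3, -0.4, -2.9]
finger_gap: 0.0534
grasp_force: 63.5
```

play_rows(
  targets="0.1 3.8 5.4 -0.011 0.003 -0.002 0; -0.1 3.8 5.5 -0.011 0.005 -0.003 0; -0.3 3.8 5.5 -0.010 0.006 -0.004 0; -0.6 3.8 5.5 -0.009 0.007 -0.005 0; -0.8 3.8 5.5 -0.008 0.009 -0.006 0",
)

```text
t: 15.57
eef_pos: [0.4148, -0.1166, 0.3171]
eef_rot: [2.968, 0.668, 0.536]
force: [-0.0, 0.0, -3.2]
finger_gap: 0.0533
grasp_force: 63.6
```

play_rows(
  targets="-1.0 3.8 5.5 -0.007 0.010 -0.007 0; -1.2 3.8 5.4 -0.006 0.011 -0.008 0; -1.4 3.9 5.4 -0.004 0.012 -0.009 0; -1.5 3.9 5.3 -0.003 0.013 -0.009 0; -1.7 4.0 5.2 -0.002 0.014 -0.010 0",
)

```text
t: 15.98
eef_pos: [0.3887, -0.1819, 0.3503]
eef_rot: [2.938, -0.066, 1.077]
force: [0.2, 0.0, -2.5]
finger_gap: 0.0535
grasp_force: 63.6
```

play_rows(
  targets="0 0 0 0 0 0 0;0 0 0 0 0 0 0",
)

```text
t: 16.15
eef_pos: [0.3888, -0.1818, 0.3504]
eef_rot: [2.938, -0.059, 1.071]
force: [-0.6, 0.6, -2.6]
finger_gap: 0.0534
grasp_force: 63.6
```

Run:
```python
from go import *
P,q,s=cur(); p,_=fit(); G=np.load("G2.npy"); c=M(P)@G; print(s["t"],s["finger_gap"],s["grasp_force"],q); print(c[:3])
F=tool_for(G,HK-.0387*nh+.051*dn,nh,dn); H=up(F,.11); delta(P,H); q1=check(P,H,q,p)
ims=[]
for n in("scene","top"):
    im,d=snapshot(n); np.save(n+"2.npy",d); ims.append(im)
    for k in("cup_mid","cup_notch","hook_arm"): print(n,k,[(x["point"],x["confidence"]) for x in tip_of(n,k)][:3])
im=np.hstack([cv2.resize(ims[0][200:400,120:320],(400,400)),cv2.resize(ims[1][130:280,280:430],(400,400))]); cv2.imwrite("pics/c2.png",im)
```

```text
16.15 0.05338504977649269 63.642874360084534 [-0.7922 -0.4604  2.3208  0.6326  0.8378  0.4933]
[[ 0.9993 -0.0387  0.0016  0.4872]
 [-0.0387 -0.9992  0.0027 -0.1846]
 [ 0.0015 -0.0027 -0.9999  0.2322]]
delta tool [-0.0002  0.1289  0.0104] [ 0.0145 -0.085  -0.2613]
  end q [-1.0064 -0.1889  2.1361  0.7402  0.9005  0.2127] max dq per 1/8 0.045027913694428656
scene cup_mid [([0.4851, -0.1865, 0.2262], 0.88), ([0.3161, 0.378, 0.026], 0.86), ([0.7439, -0.2212, 0.0002], 0.49)]
scene cup_notch [([0.5244, -0.1851, 0.2824], 0.79), ([0.2637, 0.3506, 0.0098], 0.7)]
scene hook_arm [([0.7093, -0.3938, 0.0001], 0.6), ([0.5288, -0.3152, 0.1709], 0.55)]
top cup_mid [([0.4877, -0.1822, 0.2294], 0.98), ([0.32, 0.3755, 0.0281], 0.95)]
top cup_notch [([0.5296, -0.1817, 0.2816], 0.77), ([0.2634, 0.3529, 0.0126], 0.63)]
top hook_arm [([0.526, -0.3189, 0.1657], 0.85)]
```

View pics/c2.png

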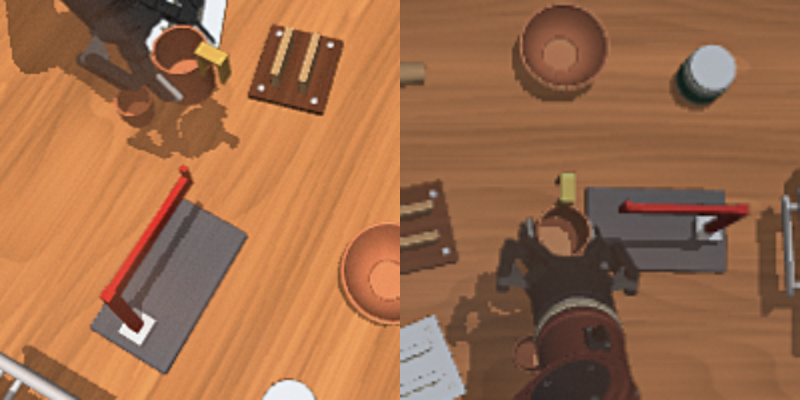

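Run:
```python
from go import *
P,q,s=cur(); G=np.load("G2.npy"); c=M(P)@G; print("pred strap", (c@[.03875,0,-.06,1])[:3])
for n in("scene","top"):
    C=cloud(n,np.load(n+"2.npy")); m=(abs(C[...,2]-.292)<.006)&(abs(C[...,0]-.526)<.035)&(abs(C[...,1]+.186)<.02); t=C[m]
    r=cv2.minAreaRect((t[:,:2]*1000).astype(np.float32)); print(n,m.sum(),t.mean(0),t.min(0),t.max(0),r)
    m=(abs(C[...,2]-.168)<.005)&(abs(C[...,0]-.526)<.012)&(C[...,1]<-.275)&(C[...,1]>-.385); t=C[m]
    l=np.polyfit(t[:,1],t[:,0],1); print("arm x at -.315",np.polyval(l,-.315),l[0], t[:,0].min(),t[:,0].max())
```

```text
pred strap [ 0.5271 -0.1854  0.2929]
scene 110 [ 0.5262 -0.1886  0.2902] [ 0.5108 -0.1955  0.2862] [ 0.5406 -0.1804  0.2926] ((525.8621826171875, -188.0324249267578), (14.418237686157227, 29.727222442626953), 87.71281433105469)
arm x at -.315 0.5263044304488018 0.03377125897999424 0.5195288550605661 0.5319240107637218
top 63 [ 0.5244 -0.1843  0.2891] [ 0.5104 -0.1913  0.2861] [ 0.5376 -0.1771  0.2938] ((524.0195922851562, -184.3686065673828), (13.870885848999023, 27.476980209350586), 86.49518585205078)
arm x at -.315 0.5241635968514062 0.04271361540316318 0.5180906820244571 0.5284428073240091
```

play_rows(
  targets="0 0 -0.1 0 0.03 0.0025 0;0 0 -0.1 0 0.035 0.003 0;0 0 -0.1 0 0.035 0.003 0;0 0 0 0 0.029 0.002 0;0 0 0 0 0 0 0",
)

```text
t: 16.97
eef_pos: [0.3916, -0.3153, 0.3434]
eef_rot: [2.931, -0.056, 1.072]
force: [-0.2, -1.3, -1.7]
finger_gap: 0.0539
grasp_force: 64.3
```

Run:
```python
from go import *
P,q,s=cur(); G=np.load("G2.npy"); c=M(P)@G; print(s["t"],c[:3])
F=tool_for(G,HK-.0387*nh+.051*dn,nh,dn); delta(P,up(F,.11)); delta(P,up(F,.03)); print(P[1].inv().apply([0,0,-1]))
```

```text
16.9667 [[ 0.9992 -0.0391  0.0037  0.4902]
 [-0.0391 -0.9992 -0.0032 -0.3189]
 [ 0.0038  0.0031 -0.9999  0.2255]]
delta tool [-0.0019 -0.0044 -0.0002] [ 0.2853 -0.2189 -0.0648]
delta tool [-0.0535 -0.0049  0.0609] [ 0.2853 -0.2189 -0.0648]
[-0.6453 -0.0061  0.7639]
```

play_rows(
  targets="0.1 -0.1 0 -0.011 -0.002 0.0125 0;0.1 -0.1 0 -0.013 -0.002 0.015 0;0 0 0 -0.011 0 0.0125 0;0 0 0 -0.0085 0 0.0095 0;0 0 0 0 0 0 0",
)

```text
t: 17.38
eef_pos: [0.3897, -0.3053, 0.2741]
eef_rot: [2.947, -0.05, 1.065]
force: [-1.2, 0.9, -2.8]
finger_gap: 0.0538
grasp_force: 64.3
```

Run:
```python
from go import *
P,q,s=cur(); G=np.load("G2.npy"); c=M(P)@G; print(s["t"],c[:3])
F=tool_for(G,HK-.0387*nh+.051*dn,nh,dn); delta(P,up(F,.03)); delta(P,up(F,.0))
ims=[]
for n in("scene","top"):
    im,d=snapshot(n); np.save(n+"3.npy",d); ims.append(im)
    C=cloud(n,d); zs=(c@[.03875,0,-.06,1])[2]
    m=(abs(C[...,2]-zs)<.006)&(abs(C[...,0]-.526)<.035)&(abs(C[...,1]+.316)<.02); t=C[m]; print(n,"strap pred",(c@[.03875,0,-.06,1])[:3],m.sum(),t.mean(0),t.min(0),t.max(0))
im=np.hstack([cv2.resize(ims[0][250:400,140:290],(400,400)),cv2.resize(ims[1][150:250,330:430],(400,400))]); cv2.imwrite("pics/c3.png",im)
```

```text
17.3833 [[ 0.9995 -0.0313 -0.0034  0.4875]
 [-0.0313 -0.9994  0.0067 -0.3069]
 [-0.0036 -0.0066 -0.9999  0.1554]]
delta tool [-0.007   0.0056  0.0095] [-0.4256  0.2094 -0.0754]
delta tool [-0.0261  0.0057  0.0325] [-0.4256  0.2094 -0.0754]
scene strap pred [ 0.5264 -0.3085  0.2153] 125 [ 0.5262 -0.3105  0.2132] [ 0.5108 -0.318   0.2096] [ 0.5413 -0.3032  0.2163]
top strap pred [ 0.5264 -0.3085  0.2153] 57 [ 0.5248 -0.307   0.2134] [ 0.5118 -0.3147  0.2094] [ 0.5377 -0.2996  0.2197]
```

View pics/c3.png

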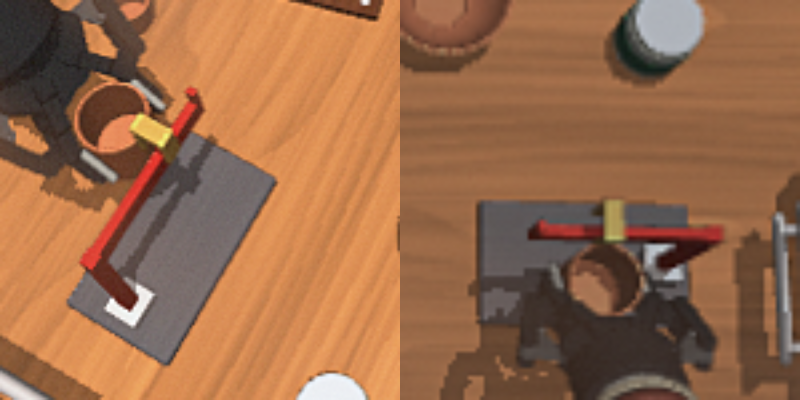

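play_rows(
  targets="-0.2 0.1 0 -0.0065 0.003 0.0083 0;-0.2 0.1 0 -0.0065 0.002 0.008 0;0 0 0 -0.006 0 0.007 0;0 0 0 -0.0035 0 0.0045 0;0 0 0 0 0 0 0",
)

```text
t: 17.9
eef_pos: [0.391, -0.312, 0.2416]
eef_rot: [2.932, -0.053, 1.072]
force: [-0.7, 0.1, -2.1]
finger_gap: 0.0533
grasp_force: 64.3
```

Run:
```python
from go import *
P,q,s=cur(); G=np.load("G2.npy"); c=M(P)@G; print(s["t"],s["force"],s["torque"],c[:3])
F=tool_for(G,HK-.0387*nh+.051*dn,nh,dn); delta(P,up(F,.0))
```

```text
17.9 [-0.6881  0.1389 -2.0978] [0.064  0.6088 0.0528] [[ 0.9993 -0.0367  0.0036  0.4896]
 [-0.0366 -0.9993 -0.0032 -0.3153]
 [ 0.0037  0.003  -0.9999  0.1236]]
delta tool [-0.0066 -0.0011  0.0066] [ 0.1938 -0.2115  0.0393]
```

play_rows(
  targets="0 -0.1 0 -0.003 0 0.003 0;0 0 0 -0.002 0 0.002 0;0 0 0 0 0 0 0",
)

```text
t: 18.15
eef_pos: [0.3903, -0.3121, 0.2347]
eef_rot: [2.933, -0.053, 1.07]
force: [-0.9, -0.1, -2.2]
finger_gap: 0.0534
grasp_force: 64.3
```

play_rows(
  targets="0 0 0 -0.001 0 0.001 0;0 0 0 0 0 0 0;0 0 0 0 0 0 0",
)

```text
t: 18.4
eef_pos: [0.3904, -0.3124, 0.2339]
eef_rot: [2.932, -0.053, 1.071]
force: [0.6, 0.3, -1.6]
finger_gap: 0.0534
grasp_force: 64.4
```

play_rows(
  targets="0 0 0 -0.0007 0 0.0008 0;0 0 0 0 0 0 0",
)

```text
t: 18.57
eef_pos: [0.3907, -0.3125, 0.2333]
eef_rot: [2.931, -0.052, 1.073]
force: [0.3, 3.4, 4.9]
finger_gap: 0.0533
grasp_force: 65.0
```

Run:
```python
from go import *
P,q,s=cur(); G=np.load("G2.npy"); c=M(P)@G; print(s["t"],s["force"],s["torque"],c[:3])
F=tool_for(G,HK-.0387*nh+.051*dn,nh,dn); delta(P,up(F,.0))
```

```text
18.5667 [0.3351 3.3814 4.8815] [ 0.2026 -0.4601  0.3942] [[ 0.9993 -0.0365  0.0042  0.4894]
 [-0.0365 -0.9993 -0.0043 -0.3159]
 [ 0.0044  0.0041 -0.9999  0.1154]]
delta tool [-0.0011 -0.0016  0.0004] [ 0.2377 -0.2501  0.0846]
```

play_rows(
  targets="0 0 0 0 0 0 65;0 0 0 0 0 0 70;0 0 0 0 0 0 80;0 0 0 0 0 0 100;0 0 0 0 0 0 100",
)

```text
t: 18.98
eef_pos: [0.39, -0.3122, 0.232]
eef_rot: [2.933, -0.054, 1.07]
force: [0.3, -0.1, 0.7]
finger_gap: 0.0852
grasp_force: 0.0
```

play_rows(
  targets="0 0 0 0 0 0 100;0 0 0 0 0 0 100;0 0 0 0 0 0 100;0 0 0 0 0 0 100;0 0 0 0 0 0 100",
)

```text
t: 19.4
eef_pos: [0.3901, -0.3122, 0.2322]
eef_rot: [2.933, -0.053, 1.07]
force: [-0.2, -1.0, 0.5]
finger_gap: 0.0856
grasp_force: 0.0
```

Run:
```python
from go import *
P,q,s=cur(); print(s["t"],s["finger_gap"],s["force"])
for n in("scene","top"):
    im,d=snapshot(n); cv2.imwrite(f"pics/{n}4.png",im)
    for k in("cup_mid","cup_notch"): print(n,k,[(x["point"],x["confidence"]) for x in tip_of(n,k)][:2])
```

```text
19.4 0.08555955222957684 [-0.1501 -1.0062  0.5217]
scene cup_mid [([0.5153, -0.3159, 0.0973], 0.86), ([0.321, 0.3797, 0.0268], 0.75)]
scene cup_notch [([0.262, 0.3492, 0.0113], 0.78), ([0.5194, -0.3153, 0.1651], 0.76)]
top cup_mid [([0.3242, 0.3784, 0.025], 0.83), ([0.516, -0.3152, 0.0997], 0.62)]
top cup_notch [([0.2623, 0.3529, 0.0132], 0.73), ([0.5251, -0.3185, 0.1638], 0.62)]
```

play_rows(
  targets="0 0 0 0 0 -0.01 100;0 0 0 0 0 -0.02 100;0 0 0 0 0 -0.03 100;0 0 0 0 0 -0.03 100;0 0 0 0 0 -0.03 100",
)

```text
t: 20.12
eef_pos: [0.3121, -0.3081, 0.3246]
eef_rot: [2.934, -0.053, 1.069]
force: [0.3, -0.7, 0.5]
finger_gap: 0.0854
grasp_force: 0.0
```

play_rows(
  targets="0 0 0 0 0 -0.02 100;0 0 0 0 0 0 100;0 0 0 0 0 0 100;0 0 0 0 0 0 100;0 0 0 0 0 0 100",
)

```text
t: 20.53
eef_pos: [0.3003, -0.3076, 0.338]
eef_rot: [2.935, -0.054, 1.069]
force: [0.1, -0.3, 0.0]
finger_gap: 0.0855
grasp_force: 0.0
```

Run:
```python
from go import *
P,q,s=cur(); print(s["t"],P[0],s["force"])
D=[]
for i in range(3):
    im,d=snapshot("wrist"); D.append(d)
    print([(np.round(x["point"],4),x["confidence"]) for x in tip_of("wrist","cup_mid")][:2])
ok=(D[0]>0)&(D[2]>0); x=abs(D[2]-D[0])[ok]; print("depth change p99.5",np.percentile(x,[50,99,99.8]))
im2,d2=snapshot("scene"); np.save("s5.npy",d2)
print([(np.round(x["point"],4),x["confidence"]) for x in tip_of("scene","cup_mid")][:2])
cv2.imwrite("pics/c5.png",np.hstack([cv2.resize(im,(400,300)),cv2.resize(im2[250:400,120:320],(400,300))]))
```

```text
20.5333 [ 0.3003 -0.3076  0.338 ] [ 0.1146 -0.35    0.0036]
[(array([ 0.514 , -0.3171,  0.0995]), 0.84)]
[(array([ 0.513 , -0.318 ,  0.0974]), 0.92), (array([ 0.7093, -0.4002,  0.0003]), 0.21)]
[(array([ 0.5111, -0.3193,  0.0973]), 0.86)]
depth change p99.5 [0.0008 0.0034 0.0531]
[(array([ 0.5123, -0.3149,  0.0928]), 0.72), (array([0.3213, 0.38  , 0.0282]), 0.66)]
```

View pics/c5.png

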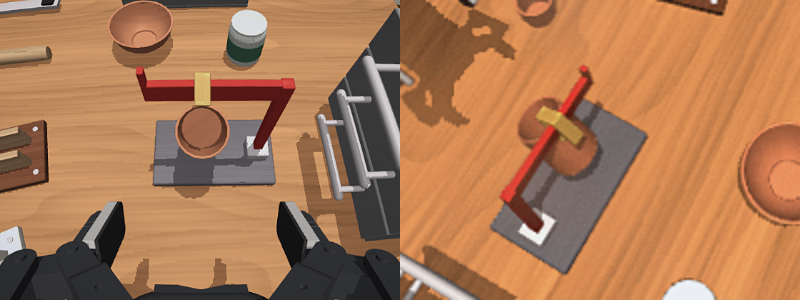

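The cup hangs by its handle on the red arm, and the gripper is clear of it. I'll wait a few seconds for it to settle, then check that it's still.

play_rows(
  targets="0 0 0 0 0 0 100;0 0 0 0 0 0 100;0 0 0 0 0 0 100;0 0 0 0 0 0 100;0 0 0 0 0 0 100",
)

```text
t: 21.35
eef_pos: [0.3, -0.308, 0.3394]
eef_rot: [2.933, -0.053, 1.07]
force: [0.3, 0.8, 0.7]
finger_gap: 0.0854
grasp_force: 0.0
```

play_rows(
  targets="0 0 0 0 0 0 100;0 0 0 0 0 0 100;0 0 0 0 0 0 100;0 0 0 0 0 0 100;0 0 0 0 0 0 100",
)

```text
t: 21.77
eef_pos: [0.3, -0.308, 0.3393]
eef_rot: [2.933, -0.053, 1.07]
force: [0.2, 0.3, 0.0]
finger_gap: 0.0854
grasp_force: 0.0
```

play_rows(
  targets="0 0 0 0 0 0 100;0 0 0 0 0 0 100;0 0 0 0 0 0 100;0 0 0 0 0 0 100;0 0 0 0 0 0 100",
)

```text
t: 22.18
eef_pos: [0.3, -0.308, 0.3393]
eef_rot: [2.933, -0.053, 1.07]
force: [0.2, 0.0, -0.2]
finger_gap: 0.0859
grasp_force: 0.0
```

play_rows(
  targets="0 0 0 0 0 0 100;0 0 0 0 0 0 100;0 0 0 0 0 0 100;0 0 0 0 0 0 100;0 0 0 0 0 0 100",
)

```text
t: 22.6
eef_pos: [0.3, -0.308, 0.3393]
eef_rot: [2.933, -0.053, 1.07]
force: [-0.9, -0.1, -0.1]
finger_gap: 0.0855
grasp_force: 0.0
```

Run:
```python
from go import *
I=[];Z=[]
for i in range(8):
    im,d=snapshot("wrist"); I.append(im.astype(int)); Z.append(d)
reg=trace("wrist","cup")[0]["region"]
print(get_state()["t"],reg.sum())
k=cv2.dilate(reg.astype(np.uint8),np.ones((9,9)))>0
for i in range(1,8): print((abs(I[i]-I[0]).max(2)>40)[k].sum(), np.median(Z[i][reg])-np.median(Z[0][reg]))
```

```text
23.05 5684
0 0.00054115057
1 -0.00025749207
0 -0.00027906895
2 0.0002348423
3 0.00012141466
3 -0.00015935302
0 -4.929304e-05
```

The cup is still, so I'm handing the job in.

```bash
python3 -c "
from rig import *
print(job_done())"
```

```text
the job is handed in; nothing more can be done
None
```

I laid the cup on its side in the brown cradle with its handle down in the slot and let go, then took it the other way and hung it on the red hook arm. It was hanging still with the gripper clear when I handed in at 23 s.

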